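# Swing a tube into line in a welding jig and clamp it

### The job

Fit up the red square tube in the welding jig: lay it on the plate at a slant, one end bearing on the round post and the other a few centimetres short of the brass stop screw, then swing it about the post until it beds on the screw too, its ends on the chalk lines to within a centimetre. Hold it lightly pressed on post and screw for a moment, let go, then slide the clamp up by its black knob until the sprung pad nips the tube with its spring about half in, and leave it so. Work gently: post, screw and pad must never bear on the tube with more than 20 N, and the other things stay where they are.

Things in the scene. Friction and masses are not known exactly. Their poses are not given: they have to be found in the camera images.
- jig: Fixed jig plate of steel, 300 (x) by 360 (y) by 12 mm, flat on the bench. Origin: centre of its underside, z up. The tube's place lies on it along y: centre at x = +60, y = 0 mm, its +x side bearing on post and screw, its ends on two white chalk lines at y = +130 and -130. On the +x side between post and stop nothing stands; the clamp stands on the -x side.
- post: Fixed round aluminium post on the plate at x = +89, y = +115 mm of the jig: diameter 28 mm, 56 mm high. Origin: centre of its foot, on the plate's top.
- stop: Fixed blue bracket, 44 mm wide, 46 high, at x = +103, y = -105 mm of the jig. Origin: under its 12 mm upright, on the plate's top. From it a screw with a flat round brass head (18 mm, axis along jig x, 15 mm above the plate) points to -x. Head's face: jig x = +75 mm, give or take 6 mm: the screw holds fast, but where it is set is not measured and must be found by touch.
- tube: Loose square steel tube, red with bare ends, 30 x 30 x 260 mm (long along its own y), about 0.45 kg, both ends alike. Origin: centre of its underside. Starts flat on the bench, left or right of the jig, the dark flat bar on the other side.
- clamp_jaw (a joint): Travel of the green clamp jaw, m: 0 = fully back, growing as it slides to the jig's +x, towards the tube; 0.075 at most, starts at 0 to 0.008. A friction brake drags with 8 N either way and holds the jaw where it is left. Jaw 75 mm long, 30 wide, its top 44 mm above the bench.
- knob (a point): Middle of the black upright knob on the jaw (diameter 22 mm, 32 tall; middle 76 mm above the bench), to be gripped from above. It moves with the jaw along jig y = +15 mm; at x = -55 mm of the jig with the jaw fully back.
- clamp_pad: Round black pad, diameter 22 mm, sprung, at the jaw's front, axis 31 mm above the bench. Origin: centre of its face, 48 mm ahead of the knob's axis while free. Yields 1 mm per N, up to 14 mm, then rigid. With the jaw back, its face is 44 to 52 mm off the tube's place: room to lay the tube on a slant of up to 0.3 rad, its end at the stop set back to the jig's -x.
- flat_bar: Bystander: dark flat steel bar, 40 x 260 x 8 mm, loose on the bench. Origin: centre of its underside.
- spanner: Bystander: spanner, 150 mm long, lying loose along y on the jig plate near x = -115, y = -90 mm of the jig.
- paint_can: Bystander: red paint can, diameter 100 mm, 115 high, behind the jig. Origin: centre of its underside.
- spray_can: Bystander: spray can, diameter 64 mm, 190 high, behind the jig. Origin: centre of its underside.
- hammer: Bystander: hammer, 280 mm long, lying behind the jig. Origin: middle of its length.
- brush: Bystander: paint brush, 220 mm long, at the back left of the bench.
- screwdriver: Bystander: screwdriver, 220 mm long, at the back right of the bench.

How it is judged:
By the outcome, as a careful person would: the job done as asked, in the order asked, and still so for the second after the job is handed in, with the robot touching nothing.
It also fails if it takes over 72 s, if anything falls off the work surface, if the arm or the gripper's body presses on something with over 40 N, if the wrist force passes 120 N, or if a joint passes its speed limit or range.

### The arm

A 7-joint arm with a two-finger parallel gripper is mounted at the origin on the work surface. World frame = base frame: x ahead of the robot, y to its left, z up, the work surface at z = 0. Lengths are in m, angles in rad, forces in N, time in s.
With the tool pointing down it reaches from about 0.425 to 0.925 m from the base axis. Payload 6.8 kg.
Tool frame: the origin (TCP) lies at the very end of the fingers, on their centre line; the grasp point (between the pads) lies 19 mm behind it; z points along the fingers, y is the direction in which the jaws open and shut (so a half turn about z gives the same grasp; the last joint's range is limited). The gripper opens to 85 mm and grips with 20 to 120 N. Pads are 22 mm wide; open, the fingers measure 114 mm over their backs; the gripper's body (76 mm by 85 mm) begins 54 mm behind the grasp point. The pads swing forward as they close: fully open they stand 13 mm farther back than shut.
Start: joints at [1.009, 0.477, 0.022, 1.555, -0.011, 1.109, -0.083], TCP at [0.296, -0.607, 0.231] pointing down, gripper open.
Joint ranges: [-2.96, 2.96], [-0.34, 2.1], [-1.41, 1.46], [0.24, 2.44], [-1.37, 4.51], [0.17, 1.92], [-2.96, 2.96]. Speed limits (rad/s): [2.39, 2.39, 3.14, 3.14, 3.14, 3.14, 3.14].

### API

Orientations are given as a rotation vector (axis times angle).
In Python, from bench import monitor, viewer, job gives the robot as it stands. The module is installed in compiled form; this text tells all that it offers.
- The arm moves only by the tool drive_tool, never from a script. Its argument "commands" is a list of rows, each an object with "linear": the shift along the tool's x, y, z in m, a list of three; "dr": the turn, a rotation vector about the tool's x, y, z in degrees, a list of three; "jaw": the closure, from 0 (fully open) to 1 (shut). A call has 1 to 8 rows; each row shifts and turns the pose as measured when the row begins, along the tool's axes as they then stand; what a row does not reach is not made up. A row lasts 1/8 s, in which the tool goes at most 62.5 mm and 10.7 degrees, less where a joint would pass 70% of its speed; a pose out of reach is approached as far as the arm can. A call is refused whole if a number of a shift passes 0.0625 or a number of a turn 10.7, either way. A call with a gripper value outside its range is refused whole. The fingers move at their own pace and stop on an object; "force" is the grip in N (left out, the last holds). Time passes only in rows, so rows that do not move let the fingers close. It gives the time, the measured TCP pose, the force and the opening at its end, in the units of the state.
- monitor.get_obs(): the state, without advancing time (a new reading comes with each control period).
- viewer.grab_frame(name): name is "scene" or "top" or "wrist"; returns the picture (400x640x3 uint8, red, green, blue); there is no depth.
- viewer.calibration(name): a dict with "K" (3x3 intrinsics, pixels), "R" (3x3) and "t" (3): a world point X has camera coordinates R X + t. Camera axes: x right, y down, z forward; pixel columns grow to the right and rows downward; lengths in m; the calibration is good to about 2 mm. A picture is of the moment at which its call begins: read the wrist's pose just before it. calibration takes no time and is no camera call; for the wrist camera it gives the pose at the moment of the call.
- job.hand_in(): hands the job in, once; it reports no verdict.
The state is a dict: "clock": time; "joints": joint angles; "qvel": joint speeds; "tau": joint torques, N m; "tcp_pos": TCP position; "orientation": TCP orientation; "contact_force": force on the tool from outside, world axes, zero at the start; "moment": the same for the moment, N m; "grip_width": finger opening in m.
Only numpy, scipy, OpenCV 4.12 (cv2) and the standard library are available. Lean on these libraries where they do the work, as an engineer would, in place of code of your own. Each camera call takes 0.05 s, during which the arm holds its last target.

## Working session

There is one attempt and no reset: what is moved stays moved. The work goes in short steps, Python scripts to look and compute and a tool call to move; the robot and the scene stay as the last step left them, time stands still between calls to the robot, and variables do not carry over. Pictures are saved under pics/ and viewed, and the job is handed in when it is done.

Besides the shell and the picture viewer there is one more tool, called after "Request:" by a JSON object that holds its "name" and its "arguments", one argument or row to a line. drive_tool: Moves the arm, as the interface text tells. Its arguments: {"type":"object","properties":{"commands":{"type":"array"},"force":{"type":"number"}},"required":["commands"]}

```bash
mkdir -p pics
cat > h.py <<'E'
import numpy as np,cv2
from bench import monitor,viewer,job
from scipy.spatial.transform import Rotation as R
def save(n,f):
    im=viewer.grab_frame(n); cv2.imwrite(f,cv2.cvtColor(im,cv2.COLOR_RGB2BGR)); return im
def ray(n,u,v,z,cal=None):
    c=cal or viewer.calibration(n); K,Rr,t=map(np.array,(c["K"],c["R"],c["t"]))
    o=-Rr.T@t; d=Rr.T@np.linalg.inv(K)@np.array([u,v,1.]); return o+d*(z-o[2])/d[2]
def proj(n,X,cal=None):
    c=cal or viewer.calibration(n); K,Rr,t=map(np.array,(c["K"],c["R"],c["t"]))
    p=K@(Rr@np.array(X)+t); return p[:2]/p[2]
E
python3 - <<'E'
from h import *
o=monitor.get_obs();print(o)
for n in("scene","top"):
    save(n,f"pics/{n}0.png");c=viewer.calibration(n);print(n,c)
E
```

```text
{'clock': 0.0, 'joints': array([ 1.00890873,  0.47779842,  0.02236893,  1.55646822, -0.01148356,
        1.10928804, -0.08310711]), 'qvel': array([-0.00010885,  0.00066634,  0.0004915 ,  0.00065979, -0.00064058,
        0.00198551,  0.00139177]), 'tau': array([-7.50286254e-04, -5.96461880e+01,  1.60727162e+00, -2.81200951e+01,
        1.22983221e-02,  9.36351222e-03, -3.60451270e-05]), 'tcp_pos': array([ 0.29560556, -0.60616599,  0.23032033]), 'orientation': array([-3.05937691e+00, -7.06309109e-01,  8.96589165e-04]), 'contact_force': array([-0.23758335, -0.00536241,  0.66735233]), 'moment': array([0.04195936, 0.01939619, 0.00664216]), 'grip_width': 0.08543209957842926}
scene {'K': array([[421.94066147,   0.        , 321.69546395],
       [  0.        , 421.94066147, 201.19372585],
       [  0.        ,   0.        ,   1.        ]]), 'R': array([[ 0.6688794 ,  0.74335983,  0.00406343],
       [ 0.50340135, -0.44892775, -0.73827566],
       [-0.54698028,  0.49586292, -0.67448687]]), 't': array([-0.39532933, -0.25796223,  1.57855542])}
top {'K': array([[384.91641092,   0.        , 319.84733443],
       [  0.        , 384.91641092, 197.01908911],
       [  0.        ,   0.        ,   1.        ]]), 'R': array([[-0.01704971, -0.99984217,  0.00499377],
       [-0.99470439,  0.0164554 , -0.1014514 ],
       [ 0.10135322, -0.00669704, -0.99482796]]), 't': array([0.01519148, 0.62148618, 1.11765958])}
```

View pics/top0.png

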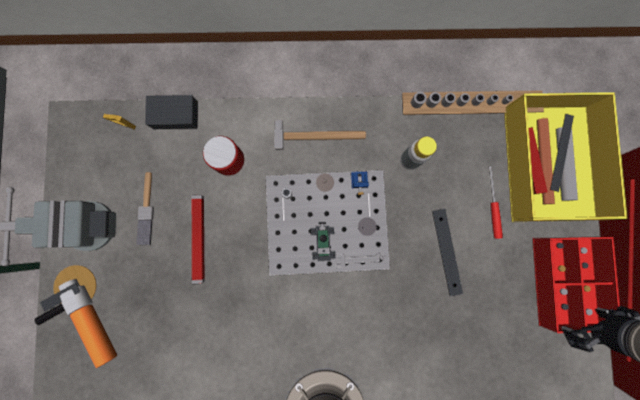

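View pics/scene0.png

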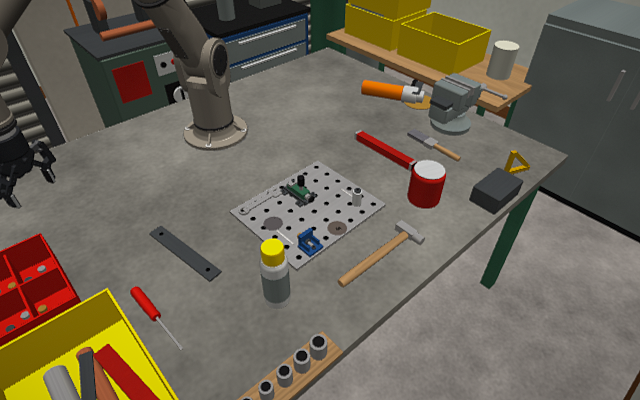

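Run:
```python
from h import *
im=cv2.imread("pics/top0.png")
cv2.imwrite("pics/a.png",cv2.resize(im[160:285,255:405],None,fx=5,fy=4.8,interpolation=cv2.INTER_CUBIC)[:600,:800])
cv2.imwrite("pics/b.png",cv2.resize(im[185:295,170:230],None,fx=5,fy=5,interpolation=cv2.INTER_CUBIC))
```

```text
(no output)
```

View pics/a.png

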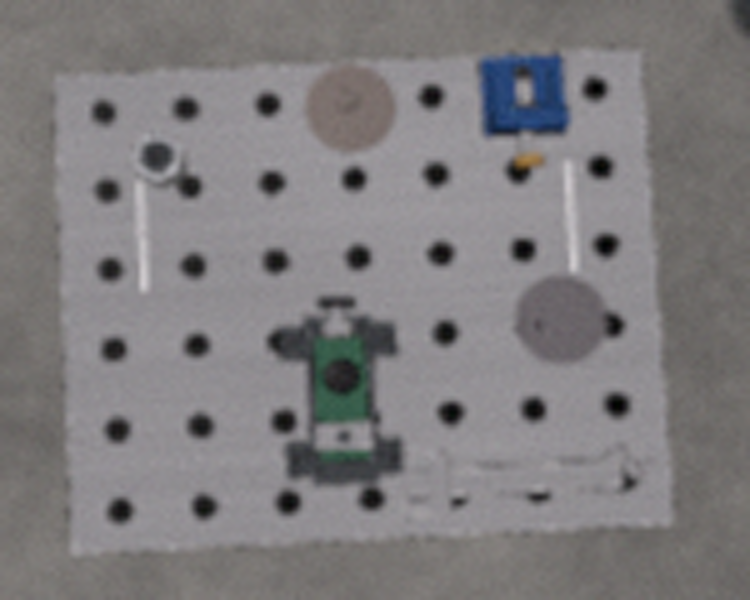

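View pics/b.png

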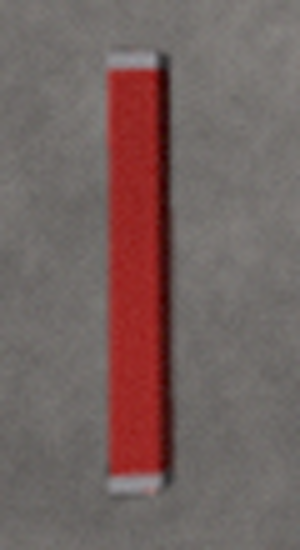

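Run:
```python
from h import *
A=lambda u,v:(255+u/5,160+v/4.8)
pts=[((55,75),(150,180)),((641,50),(150,-180)),((672,525),(-150,-180)),((72,552),(-150,180))]
W=np.array([ray("top",*A(*p),.012)[:2] for p,_ in pts]);J=np.array([q for _,q in pts])/1e3
print(W)
c=W.mean(0);H=(J.T@(W-c));th=np.arctan2(H[0,1]-H[1,0],H[0,0]+H[1,1]);print("jig",c,th)
Rm=np.array([[np.cos(th),-np.sin(th)],[np.sin(th),np.cos(th)]]);print((W-c)@Rm-J)
f=lambda x,y:(c+Rm@[x,y])
w=ray("top",*A(157,157),.068)[:2];print("post",(w-c)@Rm,f(.089,.115))
w=ray("top",*A(342,377),.092)[:2];print("knob",(w-c)@Rm)
for p in[(138,182),(146,291),(567,160),(574,270)]: print("chalk",(ray("top",*A(*p),.012)[:2]-c)@Rm)
B=lambda u,v:(170+u/5,185+v/5)
for p in[(107,52),(157,52),(107,490),(157,490),(107,475),(157,475)]: print("tube",ray("top",*B(*p),.03))
```

```text
[[ 0.69198774  0.16781729]
 [ 0.70227663 -0.19066616]
 [ 0.40334191 -0.19908356]
 [ 0.3930933   0.15857316]]
jig [ 0.54767489 -0.01583982] 0.029024665849984806
[[-0.0004181  -0.00060829]
 [-0.00053694  0.00076066]
 [ 0.00040997  0.00102206]
 [ 0.00054508 -0.00117443]]
post [0.08776973 0.11485991] [0.63330004 0.10169458]
knob [-0.04867532  0.01447045]
chalk [0.07894782 0.13128526]
chalk [0.00993186 0.12896201]
chalk [ 0.08106419 -0.12980264]
chalk [ 0.01127408 -0.12993102]
tube [0.63301679 0.38815791 0.03      ]
tube [0.63252427 0.35834734 0.03      ]
tube [0.37582374 0.3838532  0.03      ]
tube [0.37530963 0.35471751 0.03      ]
tube [0.38443887 0.3839974  0.03      ]
tube [0.38392546 0.3548391  0.03      ]
```

```bash
cat >> h.py <<'E'
import json
def Rt(psi):
    a=np.radians(psi); return np.array([[-np.sin(a),np.cos(a),0],[np.cos(a),np.sin(a),0],[0,0,-1]])
def psi(Rm): return np.degrees(np.arctan2(Rm[1,1],Rm[0,1]))
def plan(p1,psi1,n,polar=False,k=4):
    o=monitor.get_obs();p0=np.array(o["tcp_pos"]);R0=R.from_rotvec(o["orientation"]);p1=np.array(p1,float)
    ps0=psi(R0.as_matrix());print("now",p0.round(4),"psi",round(ps0,2),"t",o["clock"],"F",np.round(o["contact_force"],1),"w",round(o["grip_width"],4))
    d=(psi1-ps0);P=p0;Q=R0;out=[]
    for i in range(1,n+1):
        s=i/n
        if polar:
            r=np.hypot(p0[0],p0[1])*(1-s)+np.hypot(p1[0],p1[1])*s
            b=np.arctan2(p0[1],p0[0])*(1-s)+np.arctan2(p1[1],p1[0])*s
            X=np.array([r*np.cos(b),r*np.sin(b),p0[2]*(1-s)+p1[2]*s])
        else: X=p0*(1-s)+p1*s
        Y=R.from_matrix(Rt(ps0+d*s))
        out.append({"linear":(Q.as_matrix().T@(X-P)).round(k).tolist(),"dr":np.degrees((Q.inv()*Y).as_rotvec()).round(2).tolist()});P,Q=X,Y
    for r in out: print(json.dumps(r))
JC=np.array([.54767,-.01584]);JT=.029025
def J(x,y):
    c,s=np.cos(JT),np.sin(JT);return JC+np.array([[c,-s],[s,c]])@[x,y]
def toJ(w):
    c,s=np.cos(JT),np.sin(JT);return np.array([[c,s],[-s,c]])@(np.array(w)[:2]-JC)
E
python3 -c "
from h import *
plan([.504,.371,.25],91,24,True,3)"
```

```text
now [ 0.2957 -0.6062  0.2304] psi -64.0 t 0.1 F [ 0.3  0.3 -0.6] w 0.0854
{"linear": [0.049, -0.004, -0.001], "dr": [-0.1, -0.0, -6.46]}
{"linear": [0.049, -0.002, -0.001], "dr": [0.0, 0.0, -6.46]}
{"linear": [0.049, 0.0, -0.001], "dr": [0.0, 0.0, -6.46]}
{"linear": [0.049, 0.002, -0.001], "dr": [0.0, 0.0, -6.46]}
{"linear": [0.048, 0.004, -0.001], "dr": [0.0, 0.0, -6.46]}
{"linear": [0.048, 0.006, -0.001], "dr": [0.0, 0.0, -6.46]}
{"linear": [0.048, 0.008, -0.001], "dr": [0.0, 0.0, -6.46]}
{"linear": [0.047, 0.01, -0.001], "dr": [0.0, 0.0, -6.46]}
{"linear": [0.047, 0.011, -0.001], "dr": [0.0, 0.0, -6.46]}
{"linear": [0.046, 0.013, -0.001], "dr": [0.0, 0.0, -6.46]}
{"linear": [0.045, 0.015, -0.001], "dr": [0.0, 0.0, -6.46]}
{"linear": [0.045, 0.017, -0.001], "dr": [0.0, 0.0, -6.46]}
{"linear": [0.044, 0.018, -0.001], "dr": [0.0, 0.0, -6.46]}
{"linear": [0.043, 0.02, -0.001], "dr": [0.0, 0.0, -6.46]}
{"linear": [0.042, 0.022, -0.001], "dr": [0.0, 0.0, -6.46]}
{"linear": [0.041, 0.023, -0.001], "dr": [0.0, 0.0, -6.46]}
{"linear": [0.04, 0.025, -0.001], "dr": [0.0, 0.0, -6.46]}
{"linear": [0.039, 0.026, -0.001], "dr": [0.0, 0.0, -6.46]}
{"linear": [0.037, 0.028, -0.001], "dr": [0.0, 0.0, -6.46]}
{"linear": [0.036, 0.029, -0.001], "dr": [0.0, 0.0, -6.46]}
{"linear": [0.035, 0.03, -0.001], "dr": [0.0, 0.0, -6.46]}
{"linear": [0.034, 0.032, -0.001], "dr": [0.0, 0.0, -6.46]}
{"linear": [0.032, 0.033, -0.001], "dr": [0.0, 0.0, -6.46]}
{"linear": [0.031, 0.034, -0.001], "dr": [0.0, 0.0, -6.46]}
```

Request:
{"name": "drive_tool", "arguments": {
  "commands": [
    {"linear":[0.049,-0.004,-0.003],"dr":[0,0,-6.5],"jaw":0},
    {"linear":[0.049,-0.002,-0.003],"dr":[0,0,-6.5],"jaw":0},
    {"linear":[0.049,0,-0.003],"dr":[0,0,-6.5],"jaw":0},
    {"linear":[0.049,0.002,-0.003],"dr":[0,0,-6.5],"jaw":0},
    {"linear":[0.048,0.004,-0.003],"dr":[0,0,-6.5],"jaw":0},
    {"linear":[0.048,0.006,-0.003],"dr":[0,0,-6.5],"jaw":0},
    {"linear":[0.048,0.008,-0.003],"dr":[0,0,-6.5],"jaw":0},
    {"linear":[0.047,0.01,-0.003],"dr":[0,0,-6.5],"jaw":0}
  ]
}}

```text
clock: 1.1
tcp_pos: [0.5662, -0.3278, 0.2495]
orientation: [-2.416, -1.994, 0.007]
contact_force: [0.4, -1.0, -0.2]
grip_width: 0.0854
```

```bash
python3 -c "
from h import *
plan([.504,.371,.2],91,17,True,3)"
```

```text
now [ 0.5662 -0.3278  0.2495] psi -10.95 t 1.1 F [ 0.4 -1.  -0.2] w 0.0854
{"linear": [0.043, 0.012, 0.003], "dr": [-0.55, -0.16, -6.0]}
{"linear": [0.043, 0.013, 0.003], "dr": [0.0, 0.0, -6.0]}
{"linear": [0.042, 0.015, 0.003], "dr": [0.0, 0.0, -6.0]}
{"linear": [0.041, 0.016, 0.003], "dr": [0.0, 0.0, -6.0]}
{"linear": [0.041, 0.017, 0.003], "dr": [0.0, 0.0, -6.0]}
{"linear": [0.04, 0.019, 0.003], "dr": [0.0, 0.0, -6.0]}
{"linear": [0.039, 0.02, 0.003], "dr": [0.0, 0.0, -6.0]}
{"linear": [0.038, 0.022, 0.003], "dr": [0.0, 0.0, -6.0]}
{"linear": [0.037, 0.023, 0.003], "dr": [0.0, 0.0, -6.0]}
{"linear": [0.036, 0.024, 0.003], "dr": [0.0, 0.0, -6.0]}
{"linear": [0.035, 0.025, 0.003], "dr": [0.0, 0.0, -6.0]}
{"linear": [0.034, 0.027, 0.003], "dr": [0.0, 0.0, -6.0]}
{"linear": [0.033, 0.028, 0.003], "dr": [0.0, 0.0, -6.0]}
{"linear": [0.032, 0.029, 0.003], "dr": [0.0, 0.0, -6.0]}
{"linear": [0.031, 0.03, 0.003], "dr": [0.0, 0.0, -6.0]}
{"linear": [0.03, 0.031, 0.003], "dr": [0.0, 0.0, -6.0]}
{"linear": [0.028, 0.032, 0.003], "dr": [0.0, 0.0, -6.0]}
```

Tracking is good. I'll pass over the jig at height and take a wrist picture there later.

Request:
{"name": "drive_tool", "arguments": {
  "commands": [
    {"linear":[0.043,0.012,0.001],"dr":[-0.5,-0.2,-6],"jaw":0},
    {"linear":[0.043,0.013,0.001],"dr":[0,0,-6],"jaw":0},
    {"linear":[0.042,0.015,0.001],"dr":[0,0,-6],"jaw":0},
    {"linear":[0.041,0.016,0.001],"dr":[0,0,-6],"jaw":0},
    {"linear":[0.041,0.017,0.001],"dr":[0,0,-6],"jaw":0},
    {"linear":[0.04,0.019,0.001],"dr":[0,0,-6],"jaw":0},
    {"linear":[0.039,0.02,0.002],"dr":[0,0,-6],"jaw":0},
    {"linear":[0.038,0.022,0.002],"dr":[0,0,-6],"jaw":0}
  ]
}}

```text
clock: 2.1
tcp_pos: [0.6375, 0.0263, 0.2355]
orientation: [-1.358, -2.827, 0.003]
contact_force: [0.9, 0.9, -0.2]
grip_width: 0.0854
```

```bash
python3 -c "
from h import *
save('wrist','pics/w0.png');c=viewer.calibration('wrist');np.savez('w0.npz',**c)
plan([.504,.371,.15],91,8,True,3)"
```

```text
now [0.6362 0.0353 0.2356] psi 39.45 t 2.15 F [-1.   6.2  0.4] w 0.0858
{"linear": [0.039, 0.025, 0.011], "dr": [-0.04, -0.46, -6.44]}
{"linear": [0.038, 0.026, 0.011], "dr": [0.0, 0.0, -6.44]}
{"linear": [0.037, 0.028, 0.011], "dr": [0.0, 0.0, -6.44]}
{"linear": [0.035, 0.029, 0.011], "dr": [0.0, 0.0, -6.44]}
{"linear": [0.034, 0.03, 0.011], "dr": [0.0, 0.0, -6.44]}
{"linear": [0.033, 0.032, 0.011], "dr": [0.0, 0.0, -6.44]}
{"linear": [0.031, 0.033, 0.011], "dr": [0.0, 0.0, -6.44]}
{"linear": [0.03, 0.034, 0.011], "dr": [0.0, 0.0, -6.44]}
```

View pics/w0.png

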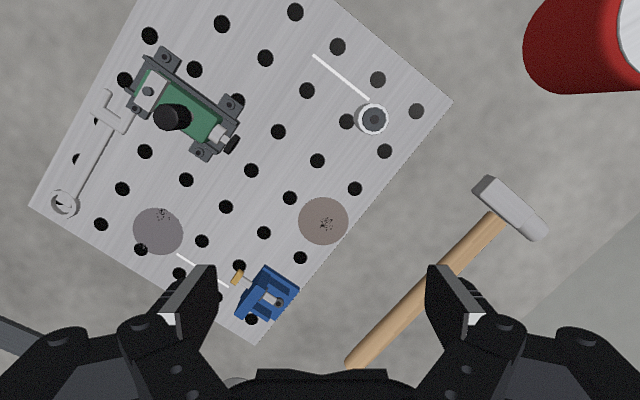

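Request:
{"name": "drive_tool", "arguments": {
  "commands": [
    {"linear":[0.039,0.025,0.009],"dr":[0,-0.4,-6.4],"jaw":0},
    {"linear":[0.038,0.026,0.009],"dr":[0,0,-6.4],"jaw":0},
    {"linear":[0.037,0.028,0.011],"dr":[0,0,-6.4],"jaw":0},
    {"linear":[0.035,0.029,0.011],"dr":[0,0,-6.4],"jaw":0},
    {"linear":[0.034,0.03,0.011],"dr":[0,0,-6.4],"jaw":0},
    {"linear":[0.033,0.032,0.011],"dr":[0,0,-6.4],"jaw":0},
    {"linear":[0.031,0.033,0.011],"dr":[0,0,-6.4],"jaw":0},
    {"linear":[0,0,0],"dr":[0,0,0],"jaw":0}
  ]
}}

```text
clock: 3.15
tcp_pos: [0.5245, 0.3419, 0.1573]
orientation: [-0.12, -3.134, 0.003]
contact_force: [-0.6, -0.4, 0.2]
grip_width: 0.0854
```

```bash
python3 -c "
from h import *
c=viewer.calibration('wrist');save('wrist','pics/w1.png');np.savez('w1.npz',**c)
print(viewer.calibration('wrist')['t']-c['t'])
plan([.504,.371,.1],91,4,False,3)"
```

```text
[ 0.00016321 -0.00077948 -0.00032464]
now [0.5266 0.3396 0.1574] psi 85.37 t 3.2 F [ 0.2 -0.6 -0.2] w 0.0851
{"linear": [0.006, 0.007, 0.014], "dr": [-0.18, -0.24, -1.41]}
{"linear": [0.006, 0.008, 0.014], "dr": [0.0, 0.0, -1.41]}
{"linear": [0.006, 0.008, 0.014], "dr": [0.0, 0.0, -1.41]}
{"linear": [0.006, 0.008, 0.014], "dr": [0.0, 0.0, -1.41]}
```

View pics/w1.png

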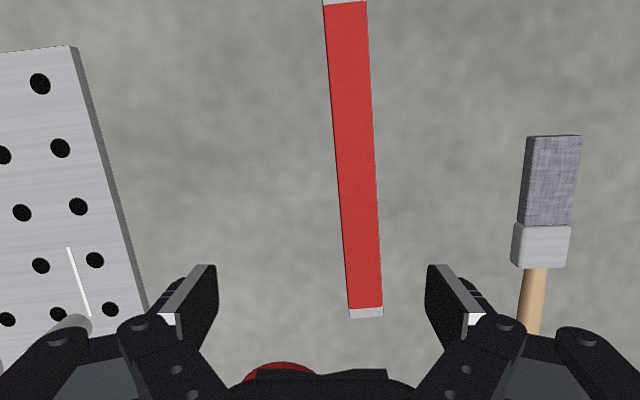

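```bash
python3 -c "
from h import *
c=dict(np.load('w1.npz'))
for p in [(349,318),(383,316),(348,309),(382,307),(324,4),(367,1)]: print(ray('wrist',*p,.03,c).round(4))
"
```

```text
[0.6338 0.3578 0.03  ]
[0.634  0.3878 0.03  ]
[0.6247 0.3574 0.03  ]
[0.625  0.3872 0.03  ]
[0.3857 0.354  0.03  ]
[0.3861 0.3836 0.03  ]
```

Request:
{"name": "drive_tool", "arguments": {
  "commands": [
    {"linear":[0.007,0.01,0.014],"dr":[-0.2,-0.2,-1.4],"jaw":0},
    {"linear":[0.007,0.01,0.014],"dr":[0,0,-1.4],"jaw":0},
    {"linear":[0.006,0.008,0.014],"dr":[0,0,-1.4],"jaw":0},
    {"linear":[0.004,0.005,0.014],"dr":[0,0,-1.4],"jaw":0},
    {"linear":[0,0,0.0],"dr":[0,0,0],"jaw":0.2}
  ]
}}

```text
clock: 3.82
tcp_pos: [0.5049, 0.3719, 0.096]
orientation: [0.027, -3.14, 0.004]
contact_force: [0.0, -0.0, -0.5]
grip_width: 0.0695
```

```bash
python3 -c "
from h import *
plan([.5045,.3707,.005],91,6,False,4)"
```

```text
now [0.5049 0.3719 0.096 ] psi 90.97 t 3.825 F [ 0.  -0.  -0.5] w 0.0695
{"linear": [0.0, -0.0002, 0.0152], "dr": [-0.14, -0.06, -0.0]}
{"linear": [0.0001, -0.0002, 0.0152], "dr": [0.0, 0.0, -0.0]}
{"linear": [0.0001, -0.0002, 0.0152], "dr": [0.0, 0.0, -0.0]}
{"linear": [0.0001, -0.0002, 0.0152], "dr": [0.0, 0.0, -0.0]}
{"linear": [0.0001, -0.0002, 0.0152], "dr": [0.0, 0.0, -0.0]}
{"linear": [0.0001, -0.0002, 0.0152], "dr": [0.0, 0.0, -0.0]}
```

Request:
{"name": "drive_tool", "arguments": {
  "commands": [
    {"linear":[0,-0.0005,0.02],"dr":[-0.1,0,0],"jaw":0.2},
    {"linear":[0,-0.0005,0.02],"dr":[0,0,0],"jaw":0.2},
    {"linear":[0,0,0.02],"dr":[0,0,0],"jaw":0.2},
    {"linear":[0,0,0.02],"dr":[0,0,0],"jaw":0.2},
    {"linear":[0,0,0.009],"dr":[0,0,0],"jaw":0.2},
    {"linear":[0,0,0],"dr":[0,0,0],"jaw":0.2}
  ],
  "force": 40
}}

```text
clock: 4.58
tcp_pos: [0.5057, 0.3692, -0.0001]
orientation: [0.023, -3.14, 0.003]
contact_force: [0.3, 0.3, -0.5]
grip_width: 0.0684
```

```bash
python3 -c "
from h import *
plan([.5045,.3707,.005],91,1,False,4)"
```

```text
now [ 5.057e-01  3.692e-01 -1.000e-04] psi 90.84 t 4.575 F [ 0.3  0.3 -0.5] w 0.0684
{"linear": [0.0012, 0.0015, -0.0051], "dr": [-0.11, -0.08, -0.16]}
```

Request:
{"name": "drive_tool", "arguments": {
  "commands": [
    {"linear":[0.001,0.0015,-0.0055],"dr":[0,0,-0.1],"jaw":0.2},
    {"linear":[0,0,0],"dr":[0,0,0],"jaw":0.4},
    {"linear":[0,0,0],"dr":[0,0,0],"jaw":0.6},
    {"linear":[0,0,0],"dr":[0,0,0],"jaw":0.8},
    {"linear":[0,0,0],"dr":[0,0,0],"jaw":1},
    {"linear":[0,0,0],"dr":[0,0,0],"jaw":1}
  ],
  "force": 40
}}

```text
clock: 5.32
tcp_pos: [0.5057, 0.3717, 0.0081]
orientation: [-0.026, 3.14, -0.0]
contact_force: [0.2, -0.0, 1.3]
grip_width: 0.029
```

```bash
python3 -c "
from h import *
save('wrist','pics/w2.png')
plan([.5045,.3707,.15],91,5,False,4)"
```

```text
now [0.5057 0.3717 0.0081] psi 90.94 t 5.375 F [-0.4 -0.5  0.8] w 0.0293
{"linear": [0.0002, -0.0002, -0.0284], "dr": [-0.01, 0.09, -0.01]}
{"linear": [0.0002, -0.0002, -0.0284], "dr": [0.0, 0.0, -0.01]}
{"linear": [0.0002, -0.0002, -0.0284], "dr": [0.0, 0.0, -0.01]}
{"linear": [0.0002, -0.0002, -0.0284], "dr": [0.0, 0.0, -0.01]}
{"linear": [0.0002, -0.0002, -0.0284], "dr": [0.0, 0.0, -0.01]}
```

View pics/w2.png

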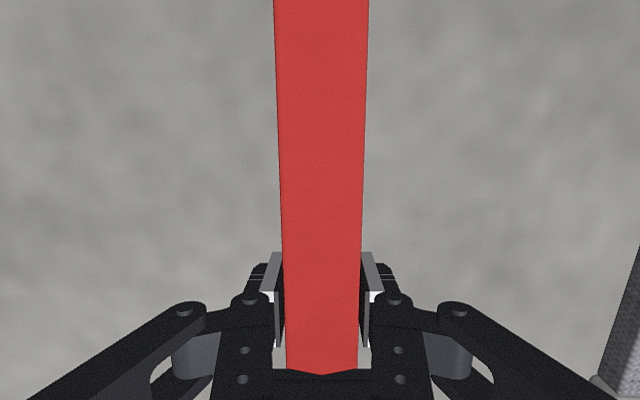

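Request:
{"name": "drive_tool", "arguments": {
  "commands": [
    {"linear":[0,0,-0.012],"dr":[0,0,0],"jaw":1},
    {"linear":[0,0,-0.028],"dr":[0,0,0],"jaw":1},
    {"linear":[0,0,-0.035],"dr":[0,0,0],"jaw":1},
    {"linear":[0,0,-0.035],"dr":[0,0,0],"jaw":1},
    {"linear":[0,0,-0.03],"dr":[0,0,0],"jaw":1},
    {"linear":[0,0,-0.015],"dr":[0,0,0],"jaw":1}
  ]
}}

```text
clock: 6.12
tcp_pos: [0.5024, 0.3691, 0.1652]
orientation: [0.028, -3.135, 0.009]
contact_force: [0.4, 0.5, -6.3]
grip_width: 0.0293
```

```bash
python3 -c "
from h import *
print(ray('top',223,153,.115))
t=J(.034,.004);print(t)
plan([*t,.16],-6.3,16,True,3)"
```

```text
[0.74137013 0.27403782 0.115     ]
[ 0.5815396  -0.01085497]
now [0.5024 0.3691 0.1652] psi 91.02 t 6.125 F [ 0.4  0.5 -6.3] w 0.0293
{"linear": [-0.012, -0.022, 0.0], "dr": [-0.35, -0.37, 6.08]}
{"linear": [-0.013, -0.022, 0.0], "dr": [0.0, 0.0, 6.08]}
{"linear": [-0.015, -0.021, 0.0], "dr": [0.0, 0.0, 6.08]}
{"linear": [-0.016, -0.019, 0.0], "dr": [0.0, 0.0, 6.08]}
{"linear": [-0.017, -0.018, 0.0], "dr": [0.0, 0.0, 6.08]}
{"linear": [-0.018, -0.017, 0.0], "dr": [0.0, 0.0, 6.08]}
{"linear": [-0.019, -0.016, 0.0], "dr": [0.0, 0.0, 6.08]}
{"linear": [-0.02, -0.014, 0.0], "dr": [0.0, 0.0, 6.08]}
{"linear": [-0.021, -0.013, 0.0], "dr": [0.0, 0.0, 6.08]}
{"linear": [-0.022, -0.012, 0.0], "dr": [0.0, 0.0, 6.08]}
{"linear": [-0.022, -0.01, 0.0], "dr": [0.0, 0.0, 6.08]}
{"linear": [-0.023, -0.009, 0.0], "dr": [0.0, 0.0, 6.08]}
{"linear": [-0.023, -0.007, 0.0], "dr": [0.0, 0.0, 6.08]}
{"linear": [-0.023, -0.006, 0.0], "dr": [0.0, 0.0, 6.08]}
{"linear": [-0.024, -0.004, 0.0], "dr": [0.0, 0.0, 6.08]}
{"linear": [-0.024, -0.002, 0.0], "dr": [0.0, 0.0, 6.08]}
```

Request:
{"name": "drive_tool", "arguments": {
  "commands": [
    {"linear":[-0.012,-0.022,0],"dr":[-0.3,-0.4,6.1],"jaw":1},
    {"linear":[-0.013,-0.022,0],"dr":[0,0,6.1],"jaw":1},
    {"linear":[-0.015,-0.021,0],"dr":[0,0,6.1],"jaw":1},
    {"linear":[-0.016,-0.019,0],"dr":[0,0,6.1],"jaw":1},
    {"linear":[-0.017,-0.018,0],"dr":[0,0,6.1],"jaw":1},
    {"linear":[-0.018,-0.017,0],"dr":[0,0,6.1],"jaw":1},
    {"linear":[-0.019,-0.016,0],"dr":[0,0,6.1],"jaw":1},
    {"linear":[-0.02,-0.014,0],"dr":[0,0,6.1],"jaw":1}
  ]
}}

```text
clock: 7.12
tcp_pos: [0.5678, 0.1779, 0.1615]
orientation: [-1.298, -2.853, 0.009]
contact_force: [0.7, 0.1, -5.3]
grip_width: 0.0292
```

```bash
python3 -c "
from h import *
t=J(.034,.004)
plan([*t,.14],-6.3,7,True,3)"
```

```text
now [0.5678 0.1779 0.1615] psi 41.06 t 7.125 F [ 0.7  0.1 -5.3] w 0.0292
{"linear": [-0.024, -0.013, 0.003], "dr": [-0.49, -0.23, 6.76]}
{"linear": [-0.025, -0.011, 0.003], "dr": [0.0, 0.0, 6.77]}
{"linear": [-0.025, -0.01, 0.003], "dr": [0.0, 0.0, 6.77]}
{"linear": [-0.026, -0.008, 0.003], "dr": [0.0, 0.0, 6.77]}
{"linear": [-0.026, -0.006, 0.003], "dr": [0.0, 0.0, 6.77]}
{"linear": [-0.027, -0.004, 0.003], "dr": [0.0, 0.0, 6.77]}
{"linear": [-0.027, -0.002, 0.003], "dr": [0.0, 0.0, 6.77]}
```

Request:
{"name": "drive_tool", "arguments": {
  "commands": [
    {"linear":[-0.024,-0.013,0.003],"dr":[-0.4,-0.2,6.8],"jaw":1},
    {"linear":[-0.025,-0.011,0.003],"dr":[0,0,6.8],"jaw":1},
    {"linear":[-0.025,-0.01,0.003],"dr":[0,0,6.8],"jaw":1},
    {"linear":[-0.026,-0.008,0.003],"dr":[0,0,6.8],"jaw":1},
    {"linear":[-0.026,-0.006,0.003],"dr":[0,0,6.8],"jaw":1},
    {"linear":[-0.025,-0.004,0.003],"dr":[0,0,6.0],"jaw":1},
    {"linear":[-0.018,-0.001,0.003],"dr":[0,0,3],"jaw":1},
    {"linear":[0,0,0],"dr":[0,0,0],"jaw":1}
  ]
}}

```text
clock: 8.12
tcp_pos: [0.5742, -0.0075, 0.1344]
orientation: [-2.28, -2.149, 0.018]
contact_force: [0.2, 0.5, -4.5]
grip_width: 0.029
```

```bash
python3 -c "
from h import *
c=viewer.calibration('wrist');save('wrist','pics/w3.png');np.savez('w3.npz',**c)
save('top','pics/t3.png')
t=J(.039,.004)
plan([*t,.065],-6.3,4,False,4)"
```

```text
now [ 0.5747 -0.0048  0.135 ] psi -3.19 t 8.225 F [-0.1  0.4 -5.4] w 0.0292
{"linear": [-0.0013, 0.0033, 0.0174], "dr": [-0.73, 0.06, 0.78]}
{"linear": [-0.0013, 0.003, 0.0175], "dr": [0.0, 0.0, 0.78]}
{"linear": [-0.0012, 0.0031, 0.0175], "dr": [0.0, 0.0, 0.78]}
{"linear": [-0.0012, 0.0031, 0.0175], "dr": [0.0, 0.0, 0.78]}
```

View pics/w3.png

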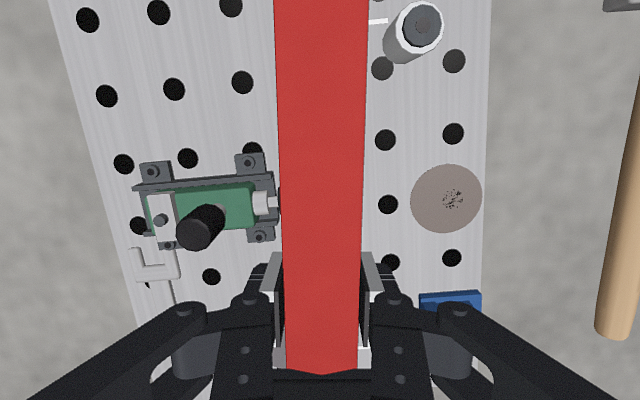

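```bash
python3 -c "
from h import *
c=dict(np.load('w3.npz'))
print('post',toJ(ray('wrist',422,26,.068,c)),'knob',toJ(ray('wrist',207,219,.092,c)))
for p in [(452,59),(453,133),(452,257),(87,20),(107,96)]: print('hole',toJ(ray('wrist',*p,.012,c)))
"
```

```text
post [0.0895964  0.11428676] knob [-0.03653341  0.02298461]
hole [0.12494169 0.10141124]
hole [0.12648255 0.05039106]
hole [ 0.12733501 -0.04945429]
hole [-0.12452408  0.14864433]
hole [-0.12358052  0.09851999]
```

```bash
python3 -c "
from h import *
c=dict(np.load('w3.npz'))
print('knob',toJ(ray('wrist',195,232,.092,c)))
im=cv2.imread('pics/w3.png');cv2.imwrite('pics/k.png',cv2.resize(im[130:270,110:300],None,fx=4,fy=4))
im=cv2.imread('pics/t3.png');cv2.imwrite('pics/t3c.png',cv2.resize(im[150:290,250:410],None,fx=4.5,fy=4.2))
"
```

```text
knob [-0.04469315  0.01592189]
```

View pics/k.png

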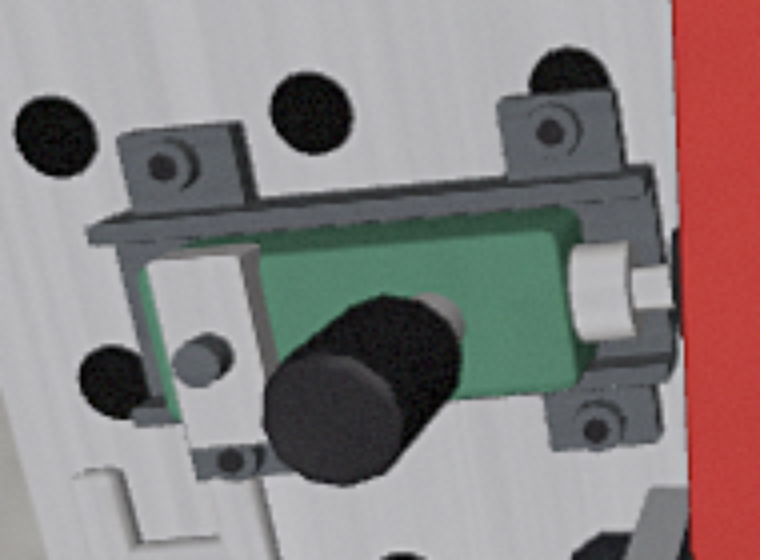

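View pics/t3c.png

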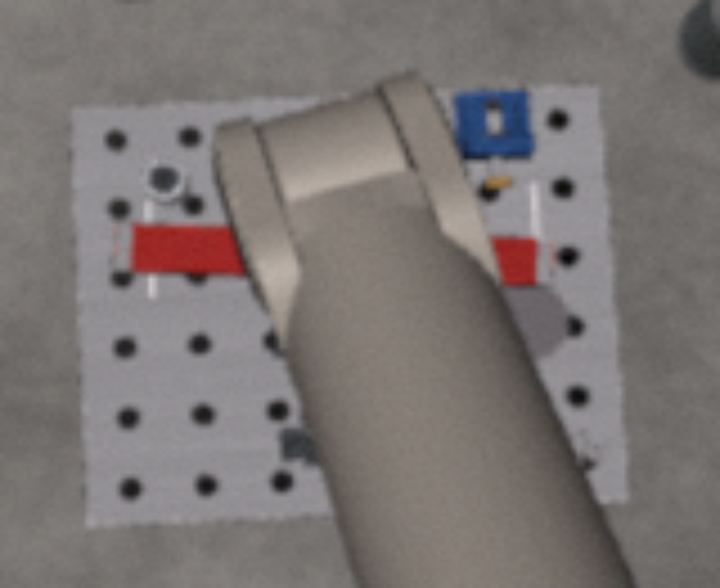

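Request:
{"name": "drive_tool", "arguments": {
  "commands": [
    {"linear":[-0.0013,0.0035,0.0175],"dr":[-0.7,0,0.9],"jaw":1},
    {"linear":[-0.0013,0.0035,0.0175],"dr":[0,0,0.8],"jaw":1},
    {"linear":[-0.0012,0.003,0.0175],"dr":[0,0,0.8],"jaw":1},
    {"linear":[-0.0012,0.003,0.0175],"dr":[0,0,0.8],"jaw":1},
    {"linear":[0,0,0],"dr":[0,0,0],"jaw":1}
  ]
}}

```text
clock: 8.85
tcp_pos: [0.5889, -0.0052, 0.0619]
orientation: [-2.336, -2.099, -0.003]
contact_force: [-0.4, 0.3, -5.6]
grip_width: 0.0291
```

```bash
python3 -c "
from h import *
t=J(.039,.004)
plan([*t,.026],-6.3,4,False,4)"
```

```text
now [ 0.5889 -0.0052  0.0619] psi -6.12 t 8.85 F [-0.4  0.3 -5.6] w 0.0291
{"linear": [-0.0014, -0.0004, 0.009], "dr": [0.02, -0.14, 0.05]}
{"linear": [-0.0014, -0.0004, 0.009], "dr": [0.0, 0.0, 0.05]}
{"linear": [-0.0014, -0.0004, 0.009], "dr": [0.0, 0.0, 0.05]}
{"linear": [-0.0014, -0.0004, 0.009], "dr": [0.0, 0.0, 0.05]}
```

Request:
{"name": "drive_tool", "arguments": {
  "commands": [
    {"linear":[-0.0016,-0.001,0.009],"dr":[0,-0.1,0.1],"jaw":1},
    {"linear":[-0.0014,-0.001,0.009],"dr":[0,0,0.1],"jaw":1},
    {"linear":[-0.0014,0,0.009],"dr":[0,0,0],"jaw":1},
    {"linear":[-0.0012,0,0.006],"dr":[0,0,0],"jaw":1},
    {"linear":[0,0,0],"dr":[0,0,0],"jaw":1}
  ]
}}

```text
clock: 9.48
tcp_pos: [0.5868, -0.0111, 0.0274]
orientation: [2.34, 2.095, 0.003]
contact_force: [-0.5, -0.8, -5.0]
grip_width: 0.0288
```

```bash
python3 -c "
from h import *
c=viewer.calibration('wrist');save('wrist','pics/w4.png');np.savez('w4.npz',**c)
o=monitor.get_obs();print(toJ(o['tcp_pos']),o['moment'])
t=J(.039,.004)
plan([*t,.020],-6.3,2,False,4)"
```

```text
[0.0394856  0.00376418] [-0.03853647  0.022325   -0.02033017]
now [ 0.587  -0.0109  0.0277] psi -6.33 t 9.525 F [ 0.7  0.4 -5.3] w 0.0291
{"linear": [0.0001, -0.0003, 0.0038], "dr": [0.13, -0.05, -0.01]}
{"linear": [0.0001, -0.0003, 0.0038], "dr": [0.0, 0.0, -0.01]}
```

View pics/w4.png

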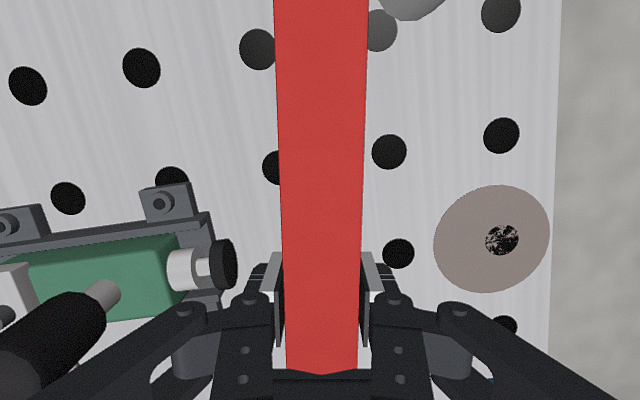

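Request:
{"name": "drive_tool", "arguments": {
  "commands": [
    {"linear":[0,0,0.004],"dr":[0,0,0],"jaw":1},
    {"linear":[0,0,0.002],"dr":[0,0,0],"jaw":1},
    {"linear":[0,0,0.001],"dr":[0,0,0],"jaw":1},
    {"linear":[0,0,0],"dr":[0,0,0],"jaw":1}
  ]
}}

```text
clock: 10.02
tcp_pos: [0.5878, -0.0107, 0.021]
orientation: [2.339, 2.094, 0.006]
contact_force: [0.2, -1.0, -4.9]
grip_width: 0.0293
```

Request:
{"name": "drive_tool", "arguments": {
  "commands": [
    {"linear":[0,0,0.001],"dr":[0,0,0],"jaw":1},
    {"linear":[0,0,0.0005],"dr":[0,0,0],"jaw":1}
  ]
}}

```text
clock: 10.28
tcp_pos: [0.588, -0.0106, 0.0201]
orientation: [2.339, 2.094, 0.006]
contact_force: [-2.8, 0.8, 3.0]
grip_width: 0.0291
```

Request:
{"name": "drive_tool", "arguments": {
  "commands": [
    {"linear":[0,0.001,-0.0003],"dr":[0,0,0],"jaw":1},
    {"linear":[0,0.001,0],"dr":[0,0,0],"jaw":1},
    {"linear":[0,0.001,0],"dr":[0,0,0],"jaw":1}
  ]
}}

```text
clock: 10.65
tcp_pos: [0.5911, -0.011, 0.0202]
orientation: [2.339, 2.094, 0.006]
contact_force: [-0.5, 0.2, -4.5]
grip_width: 0.0291
```

```bash
cat >> h.py <<'E'
def st():
    o=monitor.get_obs();M=R.from_rotvec(o['orientation']).as_matrix();p=o['tcp_pos']
    F=o['contact_force'];m=o['moment']
    print("t",o['clock'],"J",toJ(p).round(4),"z",p[2].round(4),"psiJ",round(psi(M)-np.degrees(JT),2),"tilt",(M[:2,2]*57.3).round(2),"F",np.round(F,1),"M",np.round(m,2),"w",round(o['grip_width'],4))
E
python3 -c "
from h import *
st()"
```

```text
t 10.65 J [0.0435 0.0036] z 0.0202 psiJ -7.98 tilt [0.25 0.04] F [-0.5  0.2 -4.5] M [-0.04  0.14 -0.06] w 0.0291
```

Request:
{"name": "drive_tool", "arguments": {
  "commands": [
    {"linear":[0,0.0006,0.0003],"dr":[0,0,0],"jaw":1},
    {"linear":[0,0.0006,0.0003],"dr":[0,0,0],"jaw":1}
  ]
}}

```text
clock: 10.9
tcp_pos: [0.5914, -0.0111, 0.0201]
orientation: [2.34, 2.095, 0.003]
contact_force: [-5.5, 0.2, 4.9]
grip_width: 0.029
```

```bash
python3 -c "
from h import *
st()"
```

```text
t 10.9 J [0.0438 0.0035] z 0.0201 psiJ -7.99 tilt [0.12 0.01] F [-5.5  0.2  4.9] M [ 0.03  1.35 -0.03] w 0.029
```

Request:
{"name": "drive_tool", "arguments": {
  "commands": [
    {"linear":[0,0.0008,-0.0002],"dr":[0,0,0],"jaw":1},
    {"linear":[0,0.0008,0],"dr":[0,0,0],"jaw":1}
  ]
}}

```text
clock: 11.15
tcp_pos: [0.5929, -0.0112, 0.02]
orientation: [2.34, 2.095, 0.003]
contact_force: [-3.4, 0.7, -0.1]
grip_width: 0.0291
```

```bash
python3 -c "
from h import *
st()"
```

```text
t 11.15 J [0.0454 0.0033] z 0.02 psiJ -7.98 tilt [0.12 0.02] F [-3.4  0.7 -0.1] M [0.03 0.84 0.06] w 0.0291
```

Request:
{"name": "drive_tool", "arguments": {
  "commands": [
    {"linear":[0,0.0008,0],"dr":[0,0,0],"jaw":1},
    {"linear":[0,0.0006,0],"dr":[0,0,0],"jaw":1}
  ]
}}

```text
clock: 11.4
tcp_pos: [0.593, -0.0112, 0.02]
orientation: [-2.34, -2.096, 0.001]
contact_force: [-4.4, 0.1, 1.3]
grip_width: 0.0289
```

```bash
python3 -c "
from h import *
st()"
```

```text
t 11.4 J [0.0454 0.0033] z 0.02 psiJ -7.96 tilt [-0.05  0.  ] F [-4.4  0.1  1.3] M [ 0.01  1.08 -0.01] w 0.0289
```

Request:
{"name": "drive_tool", "arguments": {
  "commands": [
    {"linear":[0,0.0008,-0.0004],"dr":[0,0,0],"jaw":1},
    {"linear":[0,0.0008,0],"dr":[0,0,0],"jaw":1}
  ]
}}

```text
clock: 11.65
tcp_pos: [0.5933, -0.0113, 0.02]
orientation: [-2.337, -2.096, 0.004]
contact_force: [-7.5, 1.7, 6.1]
grip_width: 0.029
```

```bash
python3 -c "
from h import *
st()"
```

```text
t 11.65 J [0.0458 0.0032] z 0.02 psiJ -7.89 tilt [-0.2  -0.02] F [-7.5  1.7  6.1] M [0.04 1.51 0.22] w 0.029
```

Request:
{"name": "drive_tool", "arguments": {
  "commands": [
    {"linear":[0,0,-0.0008],"dr":[0.2,0,0],"jaw":1},
    {"linear":[0,0.0004,0],"dr":[0,0,0],"jaw":1}
  ]
}}

```text
clock: 11.9
tcp_pos: [0.5935, -0.0114, 0.0202]
orientation: [-2.334, -2.095, 0.009]
contact_force: [-5.1, -0.1, -0.3]
grip_width: 0.0293
```

```bash
python3 -c "
from h import *
st()"
```

```text
t 11.9 J [0.0459 0.0032] z 0.0202 psiJ -7.83 tilt [-0.43  0.  ] F [-5.1 -0.1 -0.3] M [0.07 0.95 0.34] w 0.0293
```

```bash
cat >> h.py <<'E'
def swing(psiJ1,n,P=(.0905,.1144),z=None,extra=(0,0)):
    st();o=monitor.get_obs();p0=np.array(o["tcp_pos"]);R0=R.from_rotvec(o["orientation"]);ps0=psi(R0.as_matrix());j0=toJ(p0)
    d=psiJ1+np.degrees(JT)-ps0;Q=R0;X=p0
    for i in range(1,n+1):
        a=np.radians(d*i/n);c,s=np.cos(a),np.sin(a);j=np.array(P)+np.array([[c,-s],[s,c]])@(j0-P)+np.array(extra)*i/n
        Y=np.array([*J(*j),p0[2]+((z if z else p0[2])-p0[2])*i/n]);S=R.from_matrix(Rt(ps0+d*i/n))
        print(json.dumps({"linear":(Q.as_matrix().T@(Y-X)).round(4).tolist(),"dr":np.degrees((Q.inv()*S).as_rotvec()).round(2).tolist()}));Q,X=S,Y
    print("end",j)
E
python3 -c "
from h import *
c=viewer.calibration('wrist');save('wrist','pics/w5.png')
swing(-3,5)"
```

```text
t 11.95 J [0.0459 0.0032] z 0.0202 psiJ -7.83 tilt [-0.44 -0.  ] F [-3.3 -0.2 -4.2] M [0.09 0.62 0.29] w 0.0291
{"linear": [-0.0005, 0.002, -0.0], "dr": [-0.44, 0.05, -0.97]}
{"linear": [-0.0005, 0.002, 0.0], "dr": [0.0, 0.0, -0.97]}
{"linear": [-0.0005, 0.002, 0.0], "dr": [0.0, 0.0, -0.97]}
{"linear": [-0.0005, 0.002, 0.0], "dr": [0.0, 0.0, -0.97]}
{"linear": [-0.0005, 0.002, 0.0], "dr": [0.0, 0.0, -0.97]}
end [ 0.05542161 -0.0001936 ]
```

View pics/w5.png

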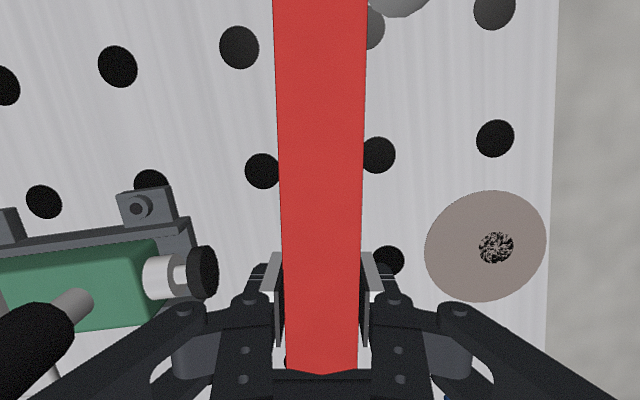

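Request:
{"name": "drive_tool", "arguments": {
  "commands": [
    {"linear":[-0.0005,0.0018,0],"dr":[-0.4,0,-0.9],"jaw":1},
    {"linear":[-0.0005,0.002,0],"dr":[0,0,-1],"jaw":1},
    {"linear":[-0.0005,0.002,0],"dr":[0,0,-1],"jaw":1}
  ]
}}

```text
clock: 12.32
tcp_pos: [0.5997, -0.0127, 0.0201]
orientation: [2.28, 2.162, 0.001]
contact_force: [-2.4, 1.1, -3.4]
grip_width: 0.029
```

```bash
python3 -c "
from h import *
swing(-3,3)"
```

```text
t 12.325 J [0.0521 0.0016] z 0.0201 psiJ -4.71 tilt [0.02 0.01] F [-2.4  1.1 -3.4] M [0.24 0.61 0.21] w 0.029
{"linear": [-0.0003, 0.0011, 0.0], "dr": [0.02, -0.01, -0.57]}
{"linear": [-0.0003, 0.0011, 0.0], "dr": [0.0, 0.0, -0.57]}
{"linear": [-0.0003, 0.0011, 0.0], "dr": [0.0, 0.0, -0.57]}
end [0.05549542 0.00055255]
```

Request:
{"name": "drive_tool", "arguments": {
  "commands": [
    {"linear":[-0.0006,0.0013,0],"dr":[0,0,-0.6],"jaw":1},
    {"linear":[-0.0006,0.0013,0],"dr":[0,0,-0.6],"jaw":1},
    {"linear":[-0.0006,0.0012,0],"dr":[0,0,-0.6],"jaw":1}
  ]
}}

```text
clock: 12.7
tcp_pos: [0.6036, -0.014, 0.0201]
orientation: [-2.242, -2.2, -0.001]
contact_force: [-3.0, 1.8, -3.8]
grip_width: 0.0289
```

```bash
python3 -c "
from h import *
swing(-2,2)"
```

```text
t 12.7 J [0.056  0.0003] z 0.0201 psiJ -2.75 tilt [0.01 0.06] F [-3.   1.8 -3.8] M [0.27 0.65 0.12] w 0.0289
{"linear": [-0.0002, 0.0008, -0.0], "dr": [0.01, -0.06, -0.37]}
{"linear": [-0.0002, 0.0008, 0.0], "dr": [0.0, 0.0, -0.37]}
end [ 0.05748494 -0.00017748]
```

Request:
{"name": "drive_tool", "arguments": {
  "commands": [
    {"linear":[-0.0005,0.0009,0],"dr":[0,0,-0.4],"jaw":1},
    {"linear":[-0.0005,0.0009,0],"dr":[0,0,-0.4],"jaw":1}
  ]
}}

```text
clock: 12.95
tcp_pos: [0.6054, -0.0149, 0.0201]
orientation: [-2.225, -2.216, -0.001]
contact_force: [-3.2, 2.3, -3.4]
grip_width: 0.0289
```

```bash
python3 -c "
from h import *
swing(-1.2,2)"
```

```text
t 12.95 J [ 0.0577 -0.0007] z 0.0201 psiJ -1.88 tilt [-0.01  0.07] F [-3.2  2.3 -3.4] M [0.28 0.76 0.2 ] w 0.0289
{"linear": [-0.0002, 0.0007, -0.0], "dr": [-0.01, -0.07, -0.34]}
{"linear": [-0.0002, 0.0007, 0.0], "dr": [0.0, 0.0, -0.34]}
end [ 0.05908163 -0.00112907]
```

Request:
{"name": "drive_tool", "arguments": {
  "commands": [
    {"linear":[-0.0004,0.0008,0],"dr":[0,0,-0.35],"jaw":1},
    {"linear":[-0.0003,0.0008,0],"dr":[0,0,-0.35],"jaw":1}
  ]
}}

```text
clock: 13.2
tcp_pos: [0.6069, -0.0157, 0.0201]
orientation: [-2.21, -2.231, -0.001]
contact_force: [-3.7, 2.3, -3.7]
grip_width: 0.0293
```

```bash
python3 -c "
from h import *
swing(-.5,2)"
```

```text
t 13.2 J [ 0.0592 -0.0015] z 0.0201 psiJ -1.14 tilt [-0.03  0.06] F [-3.7  2.3 -3.7] M [0.27 0.8  0.2 ] w 0.0293
{"linear": [-0.0002, 0.0006, -0.0], "dr": [-0.03, -0.06, -0.32]}
{"linear": [-0.0002, 0.0006, 0.0], "dr": [0.0, 0.0, -0.32]}
end [ 0.06049126 -0.00188228]
```

Request:
{"name": "drive_tool", "arguments": {
  "commands": [
    {"linear":[-0.0002,0.0007,0],"dr":[0,0,-0.35],"jaw":1},
    {"linear":[-0.0002,0.0007,0],"dr":[0,0,-0.35],"jaw":1}
  ]
}}

```text
clock: 13.45
tcp_pos: [0.6084, -0.0163, 0.0201]
orientation: [-2.196, -2.245, -0.0]
contact_force: [-4.2, 2.1, -3.3]
grip_width: 0.0294
```

```bash
python3 -c "
from h import *
swing(.2,2)"
```

```text
t 13.45 J [ 0.0607 -0.0022] z 0.0201 psiJ -0.4 tilt [-0.03  0.05] F [-4.2  2.1 -3.3] M [0.32 0.77 0.18] w 0.0294
{"linear": [-0.0001, 0.0006, -0.0], "dr": [-0.03, -0.05, -0.3]}
{"linear": [-0.0001, 0.0006, 0.0], "dr": [0.0, 0.0, -0.3]}
end [ 0.06195488 -0.00252159]
```

Request:
{"name": "drive_tool", "arguments": {
  "commands": [
    {"linear":[0,0.0006,0],"dr":[0,0,-0.3],"jaw":1},
    {"linear":[0,0.0006,0],"dr":[0,0,-0.3],"jaw":1}
  ]
}}

```text
clock: 13.7
tcp_pos: [0.6097, -0.0166, 0.0201]
orientation: [-2.184, -2.257, 0.0]
contact_force: [-3.4, 1.3, -3.1]
grip_width: 0.0293
```

```bash
python3 -c "
from h import *
swing(.8,2)"
```

```text
t 13.7 J [ 0.062  -0.0025] z 0.0201 psiJ 0.23 tilt [-0.03  0.03] F [-3.4  1.3 -3.1] M [0.22 0.78 0.18] w 0.0293
{"linear": [-0.0001, 0.0006, -0.0], "dr": [-0.03, -0.03, -0.29]}
{"linear": [-0.0001, 0.0006, 0.0], "dr": [0.0, 0.0, -0.29]}
end [ 0.06314283 -0.00282825]
```

Request:
{"name": "drive_tool", "arguments": {
  "commands": [
    {"linear":[0,0.0006,0],"dr":[0,0,-0.3],"jaw":1},
    {"linear":[0,0.0006,0],"dr":[0,0,-0.3],"jaw":1}
  ]
}}

```text
clock: 13.95
tcp_pos: [0.61, -0.0167, 0.0201]
orientation: [-2.173, -2.265, 0.002]
contact_force: [-6.8, 1.9, -0.1]
grip_width: 0.0292
```

```bash
python3 -c "
from h import *
save('top','pics/t6.png');save('scene','pics/s6.png')
im=cv2.imread('pics/t6.png');cv2.imwrite('pics/t6c.png',cv2.resize(im[150:290,250:410],None,fx=4.5,fy=4.2))
im=cv2.imread('pics/s6.png');cv2.imwrite('pics/s6c.png',cv2.resize(im[150:275,220:400],None,fx=4.4,fy=4.4))
swing(1.4,2)"
```

```text
t 14.05 J [ 0.0623 -0.0026] z 0.0201 psiJ 0.7 tilt [-0.16  0.05] F [-5.6  1.7 -0.6] M [ 0.32  1.15 -0.52] w 0.0292
{"linear": [-0.0002, 0.0007, -0.0], "dr": [-0.15, -0.05, -0.35]}
{"linear": [-0.0002, 0.0007, 0.0], "dr": [0.0, 0.0, -0.35]}
end [ 0.06368563 -0.00292959]
```

View pics/t6c.png

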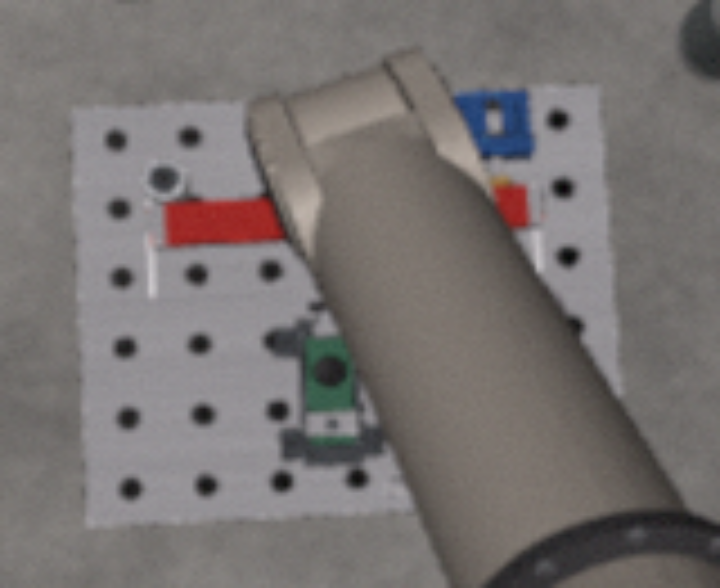

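View pics/s6c.png

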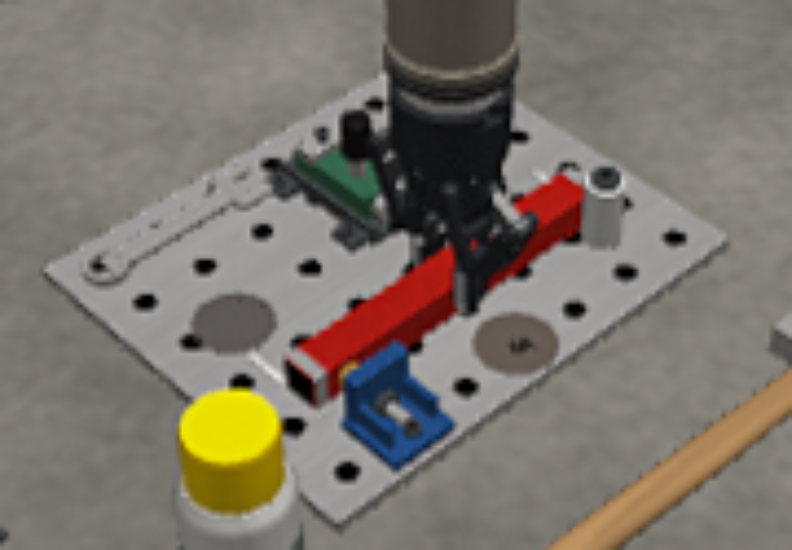

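Request:
{"name": "drive_tool", "arguments": {
  "commands": [
    {"linear":[0,0.0006,0],"dr":[-0.15,0,0.1],"jaw":1},
    {"linear":[0,0.0006,0],"dr":[0,0,0],"jaw":1}
  ]
}}

```text
clock: 14.3
tcp_pos: [0.6099, -0.0166, 0.0201]
orientation: [-2.178, -2.261, 0.002]
contact_force: [-6.1, 2.0, -0.3]
grip_width: 0.0292
```

```bash
python3 -c "
from h import *
st()"
```

```text
t 14.3 J [ 0.0622 -0.0026] z 0.0201 psiJ 0.48 tilt [-0.15  0.06] F [-6.1  2.  -0.3] M [ 0.26  1.13 -0.07] w 0.0292
```

Request:
{"name": "drive_tool", "arguments": {
  "commands": [
    {"linear":[0,0.001,-0.0002],"dr":[-0.15,0,0],"jaw":1},
    {"linear":[0,0.001,0],"dr":[0,0,0],"jaw":1}
  ]
}}

```text
clock: 14.55
tcp_pos: [0.61, -0.0167, 0.0201]
orientation: [-2.178, -2.259, 0.004]
contact_force: [-8.2, 2.1, 1.7]
grip_width: 0.0294
```

```bash
python3 -c "
from h import *
st()"
```

```text
t 14.55 J [ 0.0622 -0.0026] z 0.0201 psiJ 0.43 tilt [-0.23  0.04] F [-8.2  2.1  1.7] M [0.23 1.44 0.02] w 0.0294
```

Request:
{"name": "drive_tool", "arguments": {
  "commands": [
    {"linear":[0,0.001,0],"dr":[-0.2,0,0],"jaw":1},
    {"linear":[0,0.001,0],"dr":[0,0,0],"jaw":1},
    {"linear":[0,0.001,0],"dr":[0,0,0],"jaw":1},
    {"linear":[0,0.001,0],"dr":[0,0,0],"jaw":1},
    {"linear":[0,0.001,0],"dr":[0,0,0],"jaw":1},
    {"linear":[0,0.001,0],"dr":[0,0,0],"jaw":1},
    {"linear":[0,0.001,0],"dr":[0,0,0],"jaw":1},
    {"linear":[0,0.001,0],"dr":[0,0,0],"jaw":1}
  ]
}}

```text
clock: 15.55
tcp_pos: [0.6098, -0.0167, 0.0203]
orientation: [-2.174, -2.253, 0.02]
contact_force: [-6.8, 1.4, 2.6]
grip_width: 0.0292
```

```bash
python3 -c "
from h import *
st()"
```

```text
t 15.55 J [ 0.0621 -0.0026] z 0.0203 psiJ 0.39 tilt [-0.95 -0.08] F [-6.8  1.4  2.6] M [0.29 1.38 0.11] w 0.0292
```

Request:
{"name": "drive_tool", "arguments": {
  "commands": [
    {"linear":[0,0.0004,0],"dr":[-0.5,0,0],"jaw":1},
    {"linear":[0,0.0004,0],"dr":[-0.5,0,0],"jaw":1},
    {"linear":[0,0.0004,0],"dr":[-0.3,0,0],"jaw":1}
  ]
}}

```text
clock: 15.92
tcp_pos: [0.61, -0.0167, 0.0201]
orientation: [2.179, 2.258, 0.004]
contact_force: [-5.9, 1.3, 0.6]
grip_width: 0.0292
```

```bash
python3 -c "
from h import *
st()"
```

```text
t 15.925 J [ 0.0623 -0.0027] z 0.0201 psiJ 0.38 tilt [ 0.27 -0.05] F [-5.9  1.3  0.6] M [0.29 1.39 0.08] w 0.0292
```

Request:
{"name": "drive_tool", "arguments": {
  "commands": [
    {"linear":[0,0.0006,0],"dr":[0.1,0,0],"jaw":1},
    {"linear":[0,0.0006,0],"dr":[0,0,0],"jaw":1},
    {"linear":[0,0,0],"dr":[0,0,0],"jaw":0.6},
    {"linear":[0,0,0],"dr":[0,0,0],"jaw":0.5},
    {"linear":[0,0,0],"dr":[0,0,0],"jaw":0.42},
    {"linear":[0,0,0],"dr":[0,0,0],"jaw":0.42}
  ]
}}

```text
clock: 16.68
tcp_pos: [0.6162, -0.018, 0.0231]
orientation: [2.176, 2.251, 0.012]
contact_force: [-0.8, -0.5, 0.8]
grip_width: 0.0492
```

```bash
python3 -c "
from h import *
save('wrist','pics/w7.png')
st()"
```

```text
t 16.725 J [ 0.0684 -0.0041] z 0.023 psiJ 0.26 tilt [ 0.74 -0.09] F [-0.3 -0.6  0.1] M [ 0.03  0.   -0.01] w 0.0495
```

View pics/w7.png

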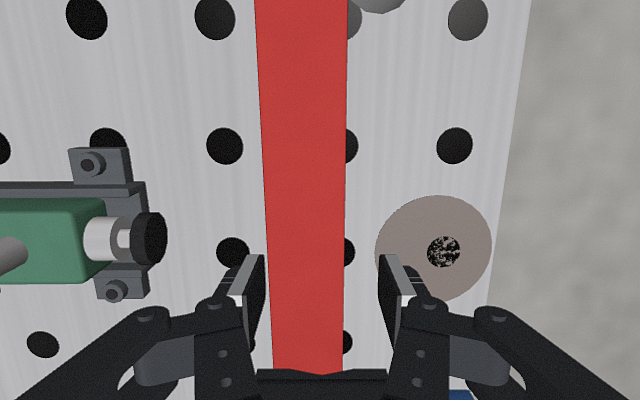

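Request:
{"name": "drive_tool", "arguments": {
  "commands": [
    {"linear":[0,-0.005,-0.002],"dr":[-0.7,0,0],"jaw":0.42},
    {"linear":[0,0,-0.02],"dr":[0,0,0],"jaw":0.42},
    {"linear":[0,0,-0.04],"dr":[0,0,0],"jaw":0.42},
    {"linear":[0,0,-0.05],"dr":[0,0,0],"jaw":0.42},
    {"linear":[0,0,-0.03],"dr":[0,0,0],"jaw":0.3},
    {"linear":[0,0,0],"dr":[0,0,0],"jaw":0.2}
  ]
}}

```text
clock: 17.48
tcp_pos: [0.6071, -0.0176, 0.175]
orientation: [2.167, 2.244, 0.031]
contact_force: [-0.3, 0.1, -0.8]
grip_width: 0.0684
```

```bash
python3 -c "
from h import *
st()
c=viewer.calibration('wrist');save('wrist','pics/w8.png');np.savez('w8.npz',**c)
"
```

```text
t 17.475 J [ 0.0594 -0.0034] z 0.175 psiJ 0.32 tilt [ 1.7  -0.07] F [-0.3  0.1 -0.8] M [-0.02  0.04  0.02] w 0.0684
```

View pics/w8.png

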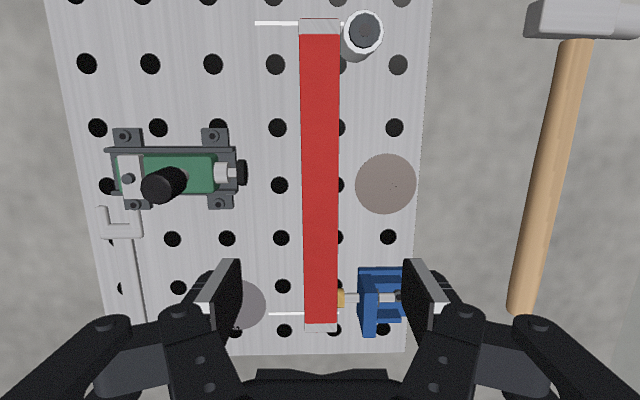

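```bash
python3 -c "
from h import *
im=cv2.imread('pics/w8.png')
a=cv2.resize(im[0:110,250:400],None,fx=5,fy=5,interpolation=cv2.INTER_CUBIC);cv2.imwrite('pics/w8a.png',a)
a=cv2.resize(im[250:350,250:400],None,fx=5,fy=5,interpolation=cv2.INTER_CUBIC);cv2.imwrite('pics/w8b.png',a)
"
```

```text
(no output)
```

View pics/w8a.png

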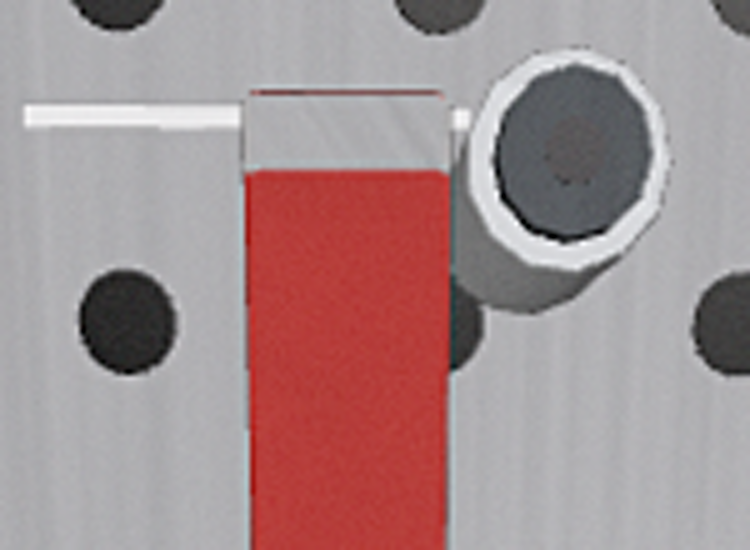

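View pics/w8b.png

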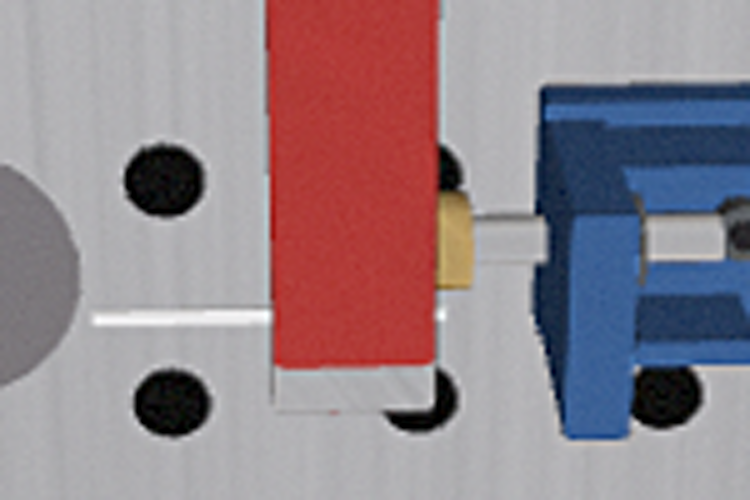

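```bash
python3 -c "
from h import *
c=dict(np.load('w8.npz'))
f=lambda u,v,z:toJ(ray('wrist',u,v,z,c)).round(4)
print('+end L,R',f(250+250/5,92/5,.042),f(250+443/5,92/5,.042))
print('-end',f(250+275/5,250+410/5,.042),f(250+435/5,250+410/5,.042))
print('chalk',f(250+130/5,115/5,.012),f(250+180/5,250+318/5,.012))
print('mid edges',f(250+53,50,.042),f(338,50,.042))
print('post',f(250+575/5,155/5,.068),'knob',f(160,187,.092))
im=cv2.imread('pics/w8.png');cv2.imwrite('pics/w8k.png',cv2.resize(im[120:220,95:260],None,fx=4.8,fy=4.8))
"
```

```text
+end L,R [0.0474 0.1266] [0.0747 0.127 ]
-end [ 0.0492 -0.131 ] [ 0.0785 -0.1314]
chalk [0.0277 0.1297] [ 0.0299 -0.1311]
mid edges [0.0493 0.1061] [0.0747 0.1063]
post [0.0902 0.1141] knob [-0.0433  0.0158]
```

View pics/w8k.png

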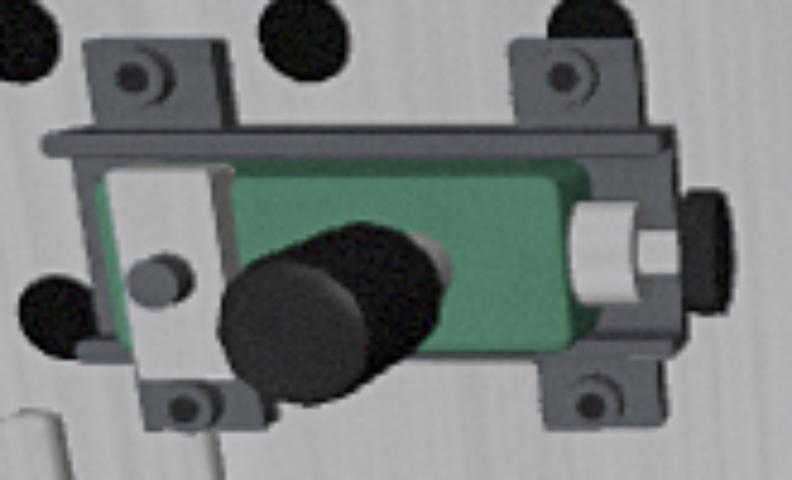

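```bash
python3 -c "
from h import *
c=dict(np.load('w8.npz'))
f=lambda u,v,z:toJ(ray('wrist',u,v,z,c)).round(4)
print(f(156.5,189.2,.092),'pad',f(248,120+250/4.8,.031))
plan([*J(-.047,.0155),.13],1.7,4)"
```

```text
[-0.0458  0.0143] pad [0.0031 0.0146]
now [ 0.6064 -0.0176  0.1736] psi 1.99 t 17.525 F [-0.  -0.4 -0.8] w 0.0688
{"linear": [0.0049, -0.0267, 0.0102], "dr": [1.58, 0.12, 0.07]}
{"linear": [0.0049, -0.0264, 0.0109], "dr": [0.0, 0.0, 0.07]}
{"linear": [0.0048, -0.0264, 0.0109], "dr": [0.0, 0.0, 0.07]}
{"linear": [0.0048, -0.0264, 0.0109], "dr": [0.0, 0.0, 0.07]}
```

Request:
{"name": "drive_tool", "arguments": {
  "commands": [
    {"linear":[0.005,-0.026,0.008],"dr":[1.6,0,0],"jaw":0.2},
    {"linear":[0.005,-0.026,0.01],"dr":[0,0,0],"jaw":0.2},
    {"linear":[0.005,-0.026,0.01],"dr":[0,0,0],"jaw":0.2},
    {"linear":[0.005,-0.026,0.01],"dr":[0,0,0],"jaw":0.2},
    {"linear":[0,0,0],"dr":[0,0,0],"jaw":0.2}
  ]
}}

```text
clock: 18.15
tcp_pos: [0.4947, -0.0014, 0.1302]
orientation: [-2.179, -2.257, 0.013]
contact_force: [1.2, 0.0, 0.5]
grip_width: 0.0681
```

```bash
python3 -c "
from h import *
st()
plan([*J(-.046,.015),.060],1.7,4)"
```

```text
t 18.15 J [-0.0525  0.016 ] z 0.1302 psiJ 0.34 tilt [-0.52 -0.15] F [1.2 0.  0.5] M [0.02 0.01 0.01] w 0.0681
now [ 0.4947 -0.0014  0.1302] psi 2.0 t 18.15 F [1.2 0.  0.5] w 0.0681
{"linear": [-0.0002, 0.0018, 0.0175], "dr": [-0.52, 0.13, 0.08]}
{"linear": [-0.0002, 0.0016, 0.0175], "dr": [0.0, 0.0, 0.08]}
{"linear": [-0.0002, 0.0016, 0.0175], "dr": [0.0, 0.0, 0.08]}
{"linear": [-0.0002, 0.0016, 0.0175], "dr": [0.0, 0.0, 0.08]}
```

Request:
{"name": "drive_tool", "arguments": {
  "commands": [
    {"linear":[0,0.003,0.004],"dr":[-0.5,0.1,0.1],"jaw":0.2},
    {"linear":[0,0.002,0.016],"dr":[0,0,0.1],"jaw":0.2},
    {"linear":[0,0.001,0.02],"dr":[0,0,0.1],"jaw":0.2},
    {"linear":[0,0,0.02],"dr":[0,0,0],"jaw":0.2},
    {"linear":[0,0,0.005],"dr":[0,0,0],"jaw":0.2},
    {"linear":[0,0,0],"dr":[0,0,0],"jaw":0.2}
  ]
}}

```text
clock: 18.9
tcp_pos: [0.5055, -0.0016, 0.0604]
orientation: [2.19, 2.251, 0.003]
contact_force: [-0.4, -1.3, 0.6]
grip_width: 0.0683
```

```bash
python3 -c "
from h import *
st()
save('wrist','pics/w9.png')
plan([*J(-.046,.015),.060],1.7,1)"
```

```text
t 18.9 J [-0.0418  0.0155] z 0.0604 psiJ -0.08 tilt [0.13 0.05] F [-0.4 -1.3  0.6] M [-0.02  0.01 -0.03] w 0.0683
now [ 0.5055 -0.0016  0.0607] psi 1.58 t 18.95 F [ 0.  -0.3 -0.1] w 0.0688
{"linear": [-0.0005, -0.0043, 0.0007], "dr": [0.15, -0.04, -0.12]}
```

View pics/w9.png

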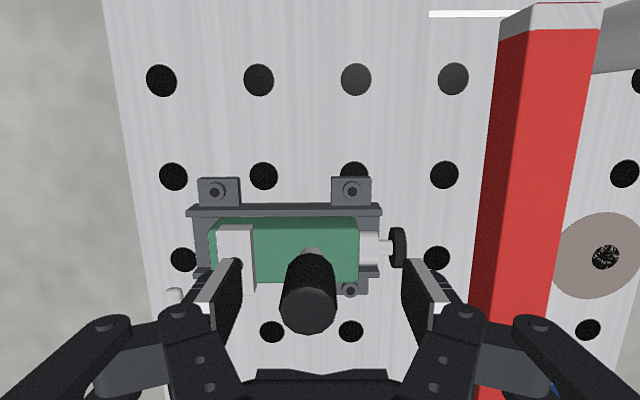

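Request:
{"name": "drive_tool", "arguments": {
  "commands": [
    {"linear":[0,-0.005,0.002],"dr":[0,0,0],"jaw":0.2},
    {"linear":[0,0,0],"dr":[0,0,0],"jaw":0.4},
    {"linear":[0,0,0],"dr":[0,0,0],"jaw":0.6},
    {"linear":[0,0,0],"dr":[0,0,0],"jaw":0.75},
    {"linear":[0,0,0],"dr":[0,0,0],"jaw":0.9},
    {"linear":[0,0,0],"dr":[0,0,0],"jaw":0.9}
  ],
  "force": 30
}}

```text
clock: 19.7
tcp_pos: [0.5009, -0.0018, 0.0602]
orientation: [2.189, 2.249, 0.006]
contact_force: [0.3, 0.4, -1.0]
grip_width: 0.0212
```

```bash
python3 -c "
from h import *
st()
plan([*J(-.01,.015),.060],1.7,6)"
```

```text
t 19.7 J [-0.0464  0.0154] z 0.0602 psiJ -0.1 tilt [0.28 0.03] F [ 0.3  0.4 -1. ] M [0.02 0.25 0.01] w 0.0212
now [ 0.5009 -0.0018  0.0602] psi 1.56 t 19.7 F [ 0.3  0.4 -1. ] w 0.0212
{"linear": [-0.0001, 0.0061, 0.0001], "dr": [0.28, -0.02, -0.02]}
{"linear": [-0.0001, 0.0061, 0.0], "dr": [0.0, 0.0, -0.02]}
{"linear": [-0.0001, 0.0061, 0.0], "dr": [0.0, 0.0, -0.02]}
{"linear": [-0.0001, 0.0061, 0.0], "dr": [0.0, 0.0, -0.02]}
{"linear": [-0.0001, 0.0061, 0.0], "dr": [0.0, 0.0, -0.02]}
{"linear": [-0.0001, 0.0061, 0.0], "dr": [0.0, 0.0, -0.02]}
```

Request:
{"name": "drive_tool", "arguments": {
  "commands": [
    {"linear":[0,0.005,0],"dr":[0,0,0],"jaw":0.9},
    {"linear":[0,0.007,0],"dr":[0,0,0],"jaw":0.9},
    {"linear":[0,0.007,0],"dr":[0,0,0],"jaw":0.9},
    {"linear":[0,0.007,0],"dr":[0,0,0],"jaw":0.9}
  ]
}}

```text
clock: 20.2
tcp_pos: [0.5192, -0.0012, 0.0601]
orientation: [-2.186, -2.248, 0.016]
contact_force: [-8.7, -0.3, 9.6]
grip_width: 0.0211
```

```bash
python3 -c "
from h import *
st()"
```

```text
t 20.2 J [-0.0281  0.0154] z 0.0601 psiJ -0.07 tilt [-0.64 -0.17] F [-8.7 -0.3  9.6] M [0.06 1.05 0.03] w 0.0211
```

Request:
{"name": "drive_tool", "arguments": {
  "commands": [
    {"linear":[0,0.005,-0.0005],"dr":[-0.6,0,0],"jaw":0.9},
    {"linear":[0,0.006,0],"dr":[-0.2,0,0],"jaw":0.9},
    {"linear":[0,0.006,0],"dr":[-0.2,0,0],"jaw":0.9}
  ]
}}

```text
clock: 20.58
tcp_pos: [0.5304, -0.0009, 0.0601]
orientation: [-2.19, -2.252, 0.012]
contact_force: [-7.8, 0.4, 9.8]
grip_width: 0.0209
```

```bash
python3 -c "
from h import *
st()"
```

```text
t 20.575 J [-0.0169  0.0155] z 0.0601 psiJ -0.05 tilt [-0.32 -0.28] F [-7.8  0.4  9.8] M [ 0.09  1.39 -0.01] w 0.0209
```

Request:
{"name": "drive_tool", "arguments": {
  "commands": [
    {"linear":[0,0.005,-0.0005],"dr":[-0.4,0.2,0],"jaw":0.9},
    {"linear":[0,0.005,-0.0003],"dr":[-0.2,0,0],"jaw":0.9},
    {"linear":[0,0.004,0],"dr":[-0.2,0,0],"jaw":0.9}
  ]
}}

```text
clock: 20.95
tcp_pos: [0.5379, -0.0006, 0.0601]
orientation: [-2.189, -2.252, 0.009]
contact_force: [-7.6, -0.7, 10.9]
grip_width: 0.0213
```

```bash
python3 -c "
from h import *
st()
save('wrist','pics/w10.png')"
```

```text
t 20.95 J [-0.0093  0.0155] z 0.0601 psiJ -0.04 tilt [-0.28 -0.19] F [-7.6 -0.7 10.9] M [ 0.05  1.3  -0.06] w 0.0213
```

View pics/w10.png

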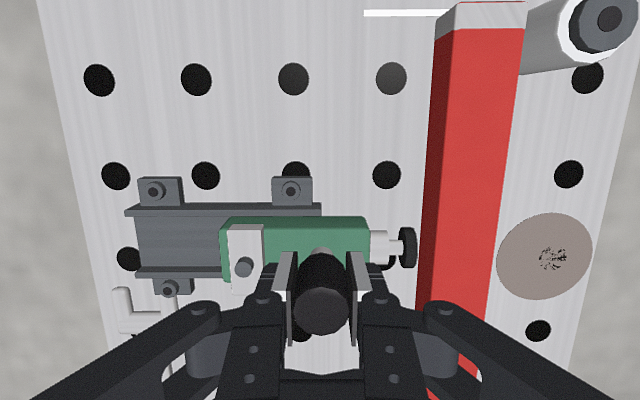

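Request:
{"name": "drive_tool", "arguments": {
  "commands": [
    {"linear":[0,0.004,-0.0005],"dr":[-0.4,0.2,0],"jaw":0.9},
    {"linear":[0,0.004,-0.0003],"dr":[-0.2,0,0],"jaw":0.9}
  ]
}}

```text
clock: 21.25
tcp_pos: [0.5413, -0.0005, 0.0602]
orientation: [-2.188, -2.251, 0.005]
contact_force: [-8.7, 0.5, 7.8]
grip_width: 0.0214
```

```bash
python3 -c "
from h import *
st()"
```

```text
t 21.25 J [-0.0059  0.0155] z 0.0602 psiJ -0.03 tilt [-0.22 -0.06] F [-8.7  0.5  7.8] M [ 0.09  1.39 -0.05] w 0.0214
```

Request:
{"name": "drive_tool", "arguments": {
  "commands": [
    {"linear":[0,0.004,-0.0005],"dr":[-0.3,0,0],"jaw":0.9},
    {"linear":[0,0.004,-0.0003],"dr":[-0.2,0,0],"jaw":0.9}
  ]
}}

```text
clock: 21.5
tcp_pos: [0.5445, -0.0004, 0.0602]
orientation: [-2.188, -2.252, 0.008]
contact_force: [-7.5, 0.1, 7.7]
grip_width: 0.0213
```

```bash
python3 -c "
from h import *
st()"
```

```text
t 21.5 J [-0.0027  0.0155] z 0.0602 psiJ -0.02 tilt [-0.27 -0.13] F [-7.5  0.1  7.7] M [ 0.08  1.35 -0.03] w 0.0213
```

Request:
{"name": "drive_tool", "arguments": {
  "commands": [
    {"linear":[0,0.004,-0.0005],"dr":[-0.3,0,0],"jaw":0.9},
    {"linear":[0,0.004,-0.0003],"dr":[-0.2,0,0],"jaw":0.9}
  ]
}}

```text
clock: 21.75
tcp_pos: [0.5476, -0.0003, 0.0602]
orientation: [-2.188, -2.252, 0.011]
contact_force: [-9.8, -0.3, 9.2]
grip_width: 0.0211
```

```bash
python3 -c "
from h import *
st()"
```

```text
t 21.75 J [0.0004 0.0155] z 0.0602 psiJ -0.01 tilt [-0.34 -0.22] F [-9.8 -0.3  9.2] M [ 0.05  1.55 -0.08] w 0.0211
```

Request:
{"name": "drive_tool", "arguments": {
  "commands": [
    {"linear":[0,0.004,-0.0005],"dr":[-0.4,0.1,0],"jaw":0.9},
    {"linear":[0,0.004,-0.0003],"dr":[-0.2,0,0],"jaw":0.9}
  ]
}}

```text
clock: 22.0
tcp_pos: [0.5495, -0.0002, 0.0601]
orientation: [-2.187, -2.251, 0.013]
contact_force: [-11.1, -0.2, 11.8]
grip_width: 0.0212
```

```bash
python3 -c "
from h import *
st()
save('wrist','pics/w11.png')"
```

```text
t 22.0 J [0.0023 0.0156] z 0.0601 psiJ -0.01 tilt [-0.44 -0.22] F [-11.1  -0.2  11.8] M [ 0.09  1.87 -0.03] w 0.0212
```

View pics/w11.png

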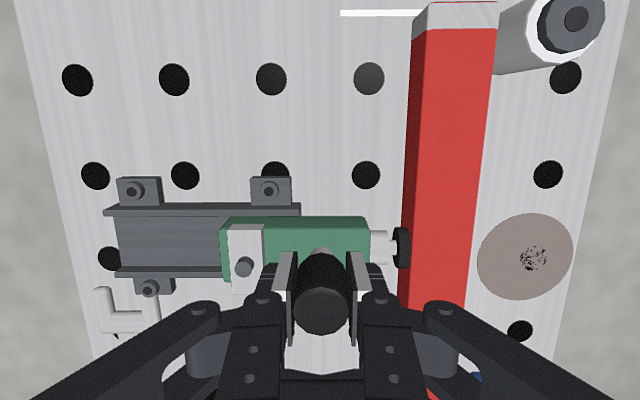

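Request:
{"name": "drive_tool", "arguments": {
  "commands": [
    {"linear":[0,0.004,-0.0006],"dr":[-0.4,0.1,0],"jaw":0.9},
    {"linear":[0,0.004,-0.0004],"dr":[-0.2,0,0],"jaw":0.9}
  ]
}}

```text
clock: 22.3
tcp_pos: [0.5506, -0.0002, 0.0601]
orientation: [-2.185, -2.25, 0.017]
contact_force: [-12.6, -0.7, 11.0]
grip_width: 0.0208
```

```bash
python3 -c "
from h import *
st()"
```

```text
t 22.3 J [0.0033 0.0156] z 0.0601 psiJ 0.01 tilt [-0.64 -0.24] F [-12.6  -0.7  11. ] M [ 0.09  1.91 -0.05] w 0.0208
```

Request:
{"name": "drive_tool", "arguments": {
  "commands": [
    {"linear":[0,0.0045,-0.0006],"dr":[-0.6,0.2,0],"jaw":0.9},
    {"linear":[0,0.0045,-0.0004],"dr":[-0.4,0,0],"jaw":0.9}
  ]
}}

```text
clock: 22.55
tcp_pos: [0.5518, -0.0001, 0.0601]
orientation: [-2.185, -2.251, 0.013]
contact_force: [-13.7, 0.1, 13.1]
grip_width: 0.0211
```

```bash
python3 -c "
from h import *
st()"
```

```text
t 22.55 J [0.0046 0.0156] z 0.0601 psiJ 0.02 tilt [-0.51 -0.15] F [-13.7   0.1  13.1] M [ 0.04  2.28 -0.12] w 0.0211
```

Request:
{"name": "drive_tool", "arguments": {
  "commands": [
    {"linear":[0,0.005,-0.0006],"dr":[-0.5,0.1,0],"jaw":0.9},
    {"linear":[0,0.0045,-0.0006],"dr":[-0.3,0,0],"jaw":0.9}
  ]
}}

```text
clock: 22.8
tcp_pos: [0.5526, -0.0001, 0.0602]
orientation: [-2.184, -2.25, 0.017]
contact_force: [-14.9, 1.7, 12.2]
grip_width: 0.0211
```

```bash
python3 -c "
from h import *
st()"
```

```text
t 22.8 J [0.0054 0.0156] z 0.0602 psiJ 0.04 tilt [-0.68 -0.2 ] F [-14.9   1.7  12.2] M [ 0.07  2.29 -0.06] w 0.0211
```

Request:
{"name": "drive_tool", "arguments": {
  "commands": [
    {"linear":[0,0.002,-0.0008],"dr":[0,0,0],"jaw":0.9},
    {"linear":[0,0,-0.0004],"dr":[0,0,0],"jaw":0.9},
    {"linear":[0,0,0],"dr":[0,0,0],"jaw":0.9}
  ]
}}

```text
clock: 23.18
tcp_pos: [0.5525, -0.0001, 0.0603]
orientation: [-2.182, -2.248, 0.021]
contact_force: [-3.1, 0.9, 0.4]
grip_width: 0.0214
```

```bash
python3 -c "
from h import *
st()
save('wrist','pics/w12.png')"
```

```text
t 23.175 J [0.0053 0.0156] z 0.0603 psiJ 0.06 tilt [-0.88 -0.22] F [-3.1  0.9  0.4] M [ 0.07 -0.12 -0.05] w 0.0214
```

View pics/w12.png

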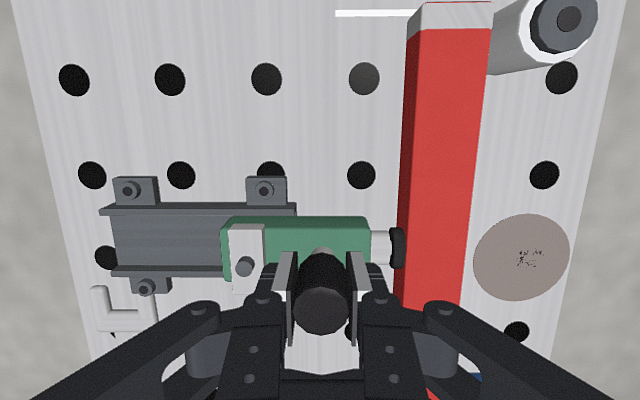

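Request:
{"name": "drive_tool", "arguments": {
  "commands": [
    {"linear":[0,0,0],"dr":[0,0,0],"jaw":0.7},
    {"linear":[0,0,0],"dr":[0,0,0],"jaw":0.6},
    {"linear":[0,0,0],"dr":[0,0,0],"jaw":0.45},
    {"linear":[0,0,0],"dr":[0,0,0],"jaw":0.4},
    {"linear":[0,0,0],"dr":[0,0,0],"jaw":0.4}
  ]
}}

```text
clock: 23.85
tcp_pos: [0.5544, -0.0001, 0.0611]
orientation: [-2.183, -2.25, 0.018]
contact_force: [-0.1, 1.4, 0.6]
grip_width: 0.0513
```

```bash
python3 -c "
from h import *
st()
save('wrist','pics/w13.png')"
```

```text
t 23.85 J [0.0071 0.0156] z 0.0611 psiJ 0.05 tilt [-0.72 -0.2 ] F [-0.1  1.4  0.6] M [-0.02 -0.02  0.01] w 0.0513
```

View pics/w13.png

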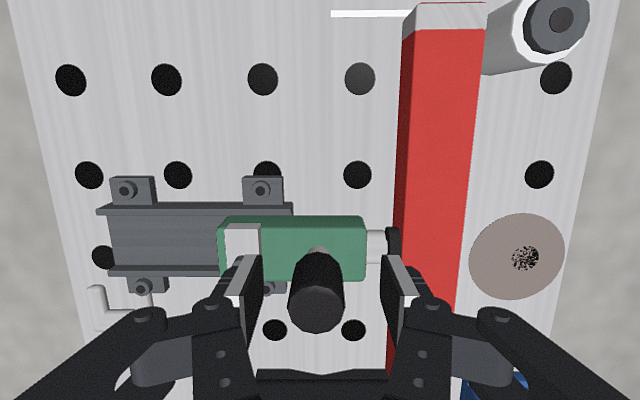

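Released with the jaw holding. Up and away.

Request:
{"name": "drive_tool", "arguments": {
  "commands": [
    {"linear":[0,0,-0.01],"dr":[-0.6,0.2,0],"jaw":0.4},
    {"linear":[0,0,-0.03],"dr":[0,0,0],"jaw":0.4},
    {"linear":[0,0,-0.045],"dr":[0,0,0],"jaw":0.4},
    {"linear":[0,0,-0.045],"dr":[0,0,0],"jaw":0.4},
    {"linear":[0,0,-0.03],"dr":[0,0,0],"jaw":0.4},
    {"linear":[0,0,0],"dr":[0,0,0],"jaw":0.4},
    {"linear":[0,0,0],"dr":[0,0,0],"jaw":0.4}
  ]
}}

```text
clock: 24.78
tcp_pos: [0.5538, -0.0002, 0.2289]
orientation: [2.187, 2.254, 0.002]
contact_force: [0.2, -0.5, -0.7]
grip_width: 0.0514
```

```bash
python3 -c "
from h import *
st()
c=viewer.calibration('wrist');im=save('wrist','pics/w14.png');np.savez('w14.npz',**c)
save('scene','pics/s14.png')
im=cv2.imread('pics/s14.png');cv2.imwrite('pics/s14c.png',cv2.resize(im[150:275,220:400],None,fx=4.4,fy=4.4))
"
```

```text
t 24.775 J [0.0066 0.0154] z 0.2289 psiJ 0.07 tilt [0.07 0.04] F [ 0.2 -0.5 -0.7] M [-0.02  0.02  0.04] w 0.0514
```

View pics/w14.png

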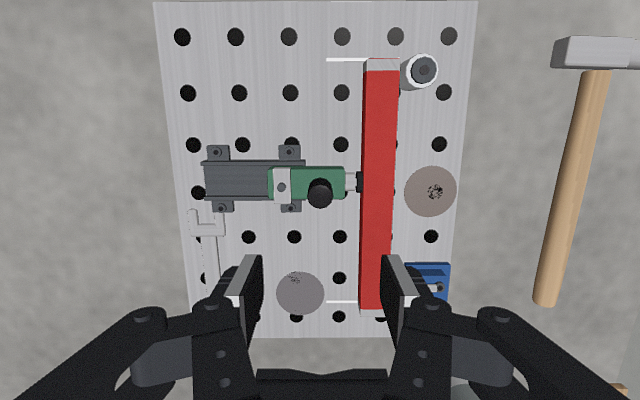

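View pics/s14c.png

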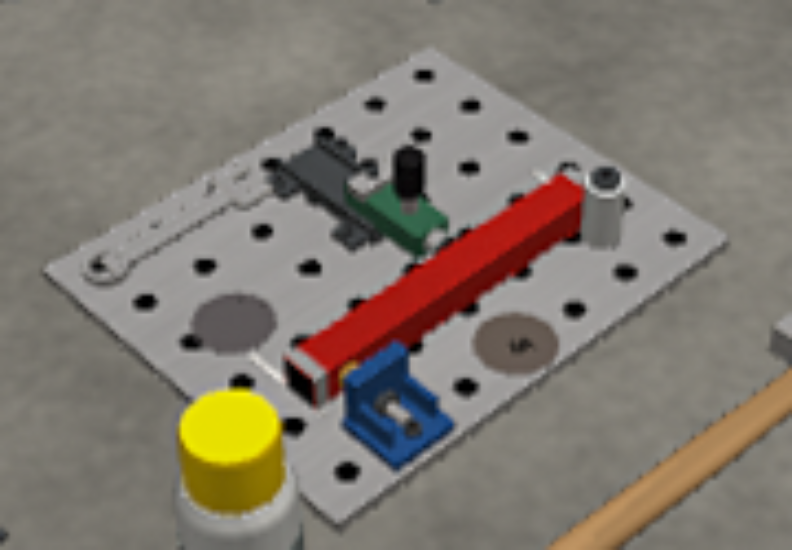

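```bash
python3 -c "
from h import *
im=cv2.imread('pics/w14.png');cv2.imwrite('pics/w14c.png',cv2.resize(im[150:230,250:410],None,fx=5,fy=5,interpolation=cv2.INTER_CUBIC))
cv2.imwrite('pics/w14d.png',np.vstack([cv2.resize(im[45:100,320:450],None,fx=5,fy=5,interpolation=cv2.INTER_CUBIC),cv2.resize(im[270:325,320:450],None,fx=5,fy=5,interpolation=cv2.INTER_CUBIC)]))
"
```

```text
(no output)
```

View pics/w14c.png

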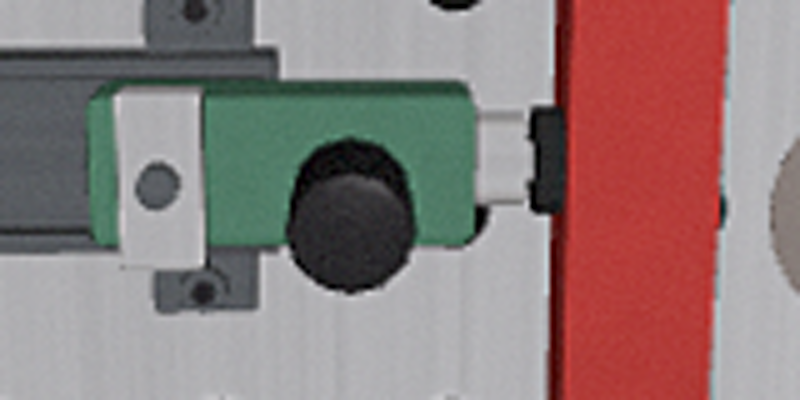

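View pics/w14d.png

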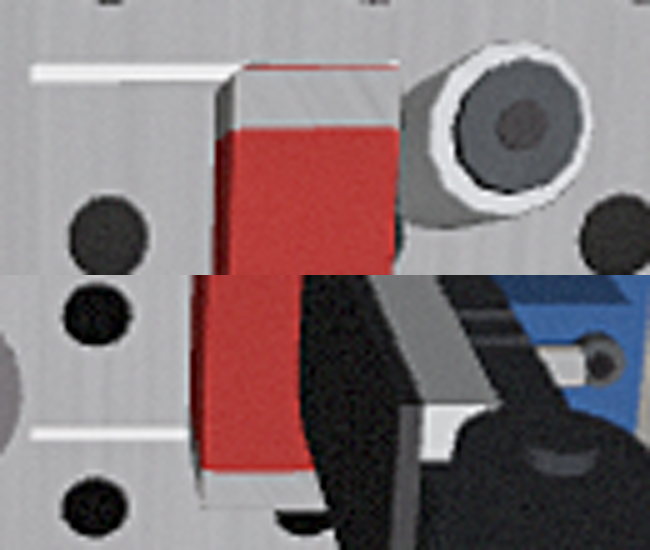

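```bash
python3 -c "
from h import *
c=dict(np.load('w14.npz'))
f=lambda u,v,z:toJ(ray('wrist',u,v,z,c)).round(4)
print('+end',f(320+243/5,45+66/5,.042),f(320+398/5,45+66/5,.042),'-end',f(320+205/5,270+235/5,.042))
print('chalk',f(320+130/5,45+74/5,.012),f(320+110/5,270+159/5,.012))
print('knob',f(250+350/5,150+232/5,.092),'padside -x edge of tube',f(250+568/5,182,.042))
print('pad',f(250+566/5,150+160/5,.036))"
```

```text
+end [0.0479 0.1269] [0.075  0.1269] -end [ 0.0499 -0.1315]
chalk [0.0302 0.1292] [ 0.0312 -0.1311]
knob [0.0057 0.0149] padside -x edge of tube [0.0474 0.0166]
pad [0.0478 0.0154]
```

```bash
python3 -c "
from h import *
print(job.hand_in());st()"
```

```text
the job is handed in; nothing more can be done
None
the job is handed in; nothing more can be done
```

The red tube is fitted up in the jig and nipped by the clamp, and I handed the job in at about 25 s of the 72 s allowed.

- **Fit-up:** I laid the tube on the plate at about 8° to its place, bearing on the post. I then swung it about the post in small steps until it came up against the screw.
- **Holding:** I held it pressed on both for over a second, with 6–8 N in total along that direction at the wrist, some of it friction on the plate. I then let it go. The tool sprang about 6 mm forward at that moment, but the pictures afterwards show the tube still in place.
- **Clamp:** I gripped the black knob and slid the jaw up until the pad nipped the tube, relaxed the push, let go and drew clear. The jaw stayed where I left it.

**Last checks:**

| What | Measured | Wanted |
|---|---|---|
| Tube end at the post, from its chalk line | about 2 mm | within 10 mm |
| Tube end at the stop, from its chalk line | under 1 mm | within 10 mm |
| Spring travel, from knob and tube positions in the last picture | 6 mm | about 7 mm |
| Spring travel, from the push force | 6.5–7 mm | about 7 mm |

- **Forces:** wrist force readings, taken at the end of each move, never passed about 20 N. That bounds the load on post, screw and pad only indirectly, since I had no direct reading there.
- **Other things:** the last pictures show the spanner, hammer and spray can in their places. I did not check the rest separately.
- **Disagreements:** the two spring figures differ by up to 1 mm. The wrist leaned by up to about 1° while pressing on post and screw. I straightened it before letting go.

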